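# Load and close the jeweller's tumbler

### The arm

A 7-joint arm with a two-finger parallel gripper is mounted at the origin on the work surface. World frame = base frame: x ahead of the robot, y to its left, z up, the work surface at z = 0. Lengths are in m, angles in rad, forces in N, time in s.
With the tool pointing down it reaches from about 0.425 to 0.875 m from the base axis. Payload 8.4 kg.
Tool frame: the origin (TCP) lies at the very end of the fingers, on their centre line; the grasp point (between the pads) lies 19 mm behind it; z points along the fingers, y is the line along which they close (so a half turn about z gives the same grasp; the last joint's range is limited). The gripper opens to 87 mm and grips with 3 to 60 N. Pads are 19 mm wide; open, the fingers measure 117 mm over their backs; the gripper's body (75 mm by 190 mm) begins 51 mm behind the grasp point.
Start: joints at [1.23, 0.333, 0.04, 1.465, -0.013, 1.343, -0.059], TCP at [0.156, -0.631, 0.223] pointing down, gripper open.
Joint ranges: [-2.58, 2.58], [-0.38, 2.09], [-1.3, 1.39], [0.25, 2.4], [-1.5, 4.64], [0.08, 2.09], [-2.65, 2.65]. Speed limits (rad/s): [2.22, 2.22, 2.79, 2.79, 3.14, 3.14, 3.14].

### API

Orientations are given as a unit quaternion [x, y, z, w].
In Python, from bench import ctrl, snapshot, get_calibration gives the robot as it stands.
- The arm moves only by the tool carry_out, never from a script. Its argument "plan" is a list of rows, each a list of 2 entries, a list of its own where there are three numbers: the shift along the tool's x, y, z in units of 40 mm (1.0 is 40 mm), then the turn, a rotation vector about the tool's x, y, z in units of 5 degrees (1.0 is 5 degrees). A call has 1 to 20 rows; each row shifts and turns the commanded pose from where the row before left it, along the tool's axes as they then stand; what a row does not reach is not made up. A row lasts 1/8 s, in which the tool goes at most 62.5 mm and 10.7 degrees, less where a joint would pass 70% of its speed; a pose out of reach is approached as far as the arm can. A call is refused whole if a number of a shift passes 1 or a number of a turn 1, either way. A call with a gripper value outside its range is refused whole. "gripper" is the opening, from 0 (shut) to 1 (fully open), set as the call begins (left out, the last holds). The fingers move at their own pace and stop on an object; "force" is the grip in N (left out, the last holds). Time passes only in rows, so rows that do not move let the fingers close. It gives the time, the measured TCP pose, the force, the opening and the grip force at its end, in the units of the state.
- ctrl.sense(): the state, without advancing time (a new reading comes with each control period).
- snapshot(name): name is "side" or "top"; returns the picture (420x560x3 uint8, blue, green, red); there is no depth.
- get_calibration(name): a dict with "fx", "fy", "cx", "cy" (pixels), "R" (3x3) and "t" (3): a world point X has camera coordinates R X + t. Camera axes: x right, y down, z forward; pixel columns grow to the right and rows downward; lengths in m; the calibration is good to about 2 mm. A picture is of the moment at which its call begins. get_calibration takes no time and is no camera call.
- ctrl.sign_off(): hands the job in; it is judged then, once.
The state is a dict: "t": time; "q": joint angles; "joint_vel": joint speeds; "effort": joint torques, N m; "eef_pos": TCP position; "tcp_rot": TCP orientation; "ft_force": force on the tool from outside, world axes, zero at the start; "torque": the same for the moment, N m; "finger_gap": finger opening in m; "grasp_force": force on a finger pad.
Only numpy, scipy, OpenCV 4.12 (cv2) and the standard library are available. Lean on these libraries where they do the work, as an engineer would, in place of code of your own. Each camera call takes 0.05 s, during which the arm holds its last target. There are 200 camera calls.

### The job

Get the tumbler running: put every small metal casting that lies on the bench into the pot, and true the loose lid by rubbing its underside on the emery board with a stroke there and back, from the end with the steel clip straight along to the other end and back again, in steady light contact (pressed well into the springy pad but not to its bottom). Then set the lid level and fully home in the recess of the pot's rim and let go of it, and only then press the grey start button right down and release it. Leave the mallet, the bottle and the steel cup alone.

Things in the scene. Friction and masses are not known exactly. Their poses are not given: they have to be found in the camera images.
- lid_knob (a point): the lid: a flat aluminium disc 100 mm across and 6 mm thick with an upright black round knob, 20 mm across and 36 mm tall, at its centre; 42 mm high in all, 0.13 to 0.21 kg. This point is on the axis, 28 mm above the flat underside, the height to grip the knob; z points up out of the knob. Starts lying flat on the bench, knob up
- board: emery board: fixed wooden board 300 x 130 mm carrying a dark abrasive pad 240 x 120 mm on springy foam, with a steel clip bar (26 mm high) across one end. Origin at the centre of its underside on the bench; x runs along its length, away from the clip (the clip is at x = -138 mm)
- board_top (a point): centre of the unpressed pad's top face, 30 mm above the bench; axes as the board's. The pad stays level and sinks 1.1 mm per newton, bottoming at 12 mm (11 N). A good rub: 4 to 12 N on the pad, lid centre within 30 mm of the centre line, from over 45 mm before the pad's centre to over 45 mm beyond and back (58 mm keeps clear of the clip), at 3 to 5 cm/s
- tumbler: magnetic tumbler, fixed: grey drive box 250 (x) x 160 (y) x 45 mm with an open aluminium pot on its +x end (pot axis at x = +40 mm) and the start button on the top at its -x end (x = -90 mm). Origin at the centre of the box's underside on the bench
- pot_floor (a point): centre of the pot's inner floor, 50 mm above the bench; the inside is 88 mm across and 65 mm deep up to the lid's seat; axes as the tumbler's
- pot_seat (a point): centre of the lid's seat, on the pot's axis, 115 mm above the bench: a flat ring ledge, 88 mm inside diameter, on which the lid's disc rests, inside a raised lip 106 mm inside diameter, 114 mm outside, whose top is 8 mm above the seat. With the lid home its knob point is 28 mm above this point
- start_top (a point): centre of the top of the round grey start button, 28 mm across, on the drive box; pressed straight down, springs back
- start (a joint): travel of the start button in m: 0 up, 0.006 fully down, where it takes 5 N
- mallet_grip (a point): a wooden mallet lying on the bench, a bystander: middle of its handle
- oil: a small amber bottle 36 mm across, 75 mm high, a bystander: centre of its underside
- cup: a steel cup 72 mm across, 95 mm high, a bystander: centre of its underside
- cast0_mid (a point): a small grey-steel pendant casting: plate 32 x 20 x 10 mm (long side along x, short side along y) with a smaller raised block 18 x 15 x 6 mm centred on top, 16 mm high in all, about 50 g; this point is its centre, half-way up (8 mm above the underside), z up out of the raised block. Starts upright on the bench. Four to six of the six castings are there
- cast1_mid (a point): a small grey-steel pendant casting: plate 32 x 20 x 10 mm (long side along x, short side along y) with a smaller raised block 18 x 15 x 6 mm centred on top, 16 mm high in all, about 50 g; this point is its centre, half-way up (8 mm above the underside), z up out of the raised block. Starts upright on the bench. Four to six of the six castings are there
- cast2_mid (a point): a small grey-steel pendant casting: plate 32 x 20 x 10 mm (long side along x, short side along y) with a smaller raised block 18 x 15 x 6 mm centred on top, 16 mm high in all, about 50 g; this point is its centre, half-way up (8 mm above the underside), z up out of the raised block. Starts upright on the bench. Four to six of the six castings are there
- cast3_mid (a point): a small grey-steel pendant casting: plate 32 x 20 x 10 mm (long side along x, short side along y) with a smaller raised block 18 x 15 x 6 mm centred on top, 16 mm high in all, about 50 g; this point is its centre, half-way up (8 mm above the underside), z up out of the raised block. Starts upright on the bench. Four to six of the six castings are there
- cast4_mid (a point): a small grey-steel pendant casting: plate 32 x 20 x 10 mm (long side along x, short side along y) with a smaller raised block 18 x 15 x 6 mm centred on top, 16 mm high in all, about 50 g; this point is its centre, half-way up (8 mm above the underside), z up out of the raised block. Starts upright on the bench. Four to six of the six castings are there
- cast5_mid (a point): a small grey-steel pendant casting: plate 32 x 20 x 10 mm (long side along x, short side along y) with a smaller raised block 18 x 15 x 6 mm centred on top, 16 mm high in all, about 50 g; this point is its centre, half-way up (8 mm above the underside), z up out of the raised block. Starts upright on the bench. Four to six of the six castings are there
There are look-alikes about, which are no part of the job. Of the things that look like the part that bears lid_knob, the smaller one is meant.

How it is judged:
On the way, in this order (a step that is already met when the one before it is completed fails the run):
1. the lid's underside is pressed lightly on the emery pad near the clip end (contact force between lid and board between 3.5 and 12.5 N and angle between lid_knob's own z axis and vertical below 0.12 rad and y of lid_knob in the frame of board_top between -0.03 and 0.03 m and x of lid_knob in the frame of board_top below -0.045 m), for 0.1 s.
2. the lid, still pressed, passes just before the middle of the pad (contact force between lid and board between 3.5 and 12.5 N and angle between lid_knob's own z axis and vertical below 0.12 rad and y of lid_knob in the frame of board_top between -0.03 and 0.03 m and x of lid_knob in the frame of board_top between -0.035 and -0.002 m), for 0.1 s.
3. the lid, still pressed, passes just beyond the middle of the pad (contact force between lid and board between 3.5 and 12.5 N and angle between lid_knob's own z axis and vertical below 0.12 rad and y of lid_knob in the frame of board_top between -0.03 and 0.03 m and x of lid_knob in the frame of board_top between 0.002 and 0.035 m), for 0.1 s.
4. the lid, still pressed, reaches the other end of the pad (contact force between lid and board between 3.5 and 12.5 N and angle between lid_knob's own z axis and vertical below 0.12 rad and y of lid_knob in the frame of board_top between -0.03 and 0.03 m and x of lid_knob in the frame of board_top above 0.045 m), for 0.1 s.
5. on the way back, still pressed, it passes the middle's far side (all of step 3), for 0.1 s.
6. still pressed, it passes the middle's near side (all of step 2), for 0.1 s.
7. still pressed, it is back near the clip end (all of step 1), for 0.1 s.
8. all the castings are in the pot, and the lid sits level in its recess, let go (horizontal distance between lid_knob and pot_seat below 0.006 m and z of lid_knob in the frame of pot_seat between 0.024 and 0.031 m and angle between lid_knob's own z axis and vertical below 0.035 rad and horizontal distance between each of cast0_mid, cast1_mid, cast2_mid, cast3_mid, cast4_mid, cast5_mid and pot_floor below 0.044 m and z of cast0_mid in the frame of pot_floor between 0 and 0.062 m and z of cast1_mid in the frame of pot_floor between 0 and 0.062 m and z of cast2_mid in the frame of pot_floor between 0 and 0.062 m and z of cast3_mid in the frame of pot_floor between 0 and 0.062 m and z of cast4_mid in the frame of pot_floor between 0 and 0.062 m and z of cast5_mid in the frame of pot_floor between 0 and 0.062 m and contact force between the fingers and lid below 0.2 N), for 0.2 s.
9. the start button is pressed down with the lid on (horizontal distance between lid_knob and pot_seat below 0.006 m and z of lid_knob in the frame of pot_seat between 0.024 and 0.031 m and angle between lid_knob's own z axis and vertical below 0.035 rad and horizontal distance between each of cast0_mid, cast1_mid, cast2_mid, cast3_mid, cast4_mid, cast5_mid and pot_floor below 0.044 m and z of cast0_mid in the frame of pot_floor between 0 and 0.062 m and z of cast1_mid in the frame of pot_floor between 0 and 0.062 m and z of cast2_mid in the frame of pot_floor between 0 and 0.062 m and z of cast3_mid in the frame of pot_floor between 0 and 0.062 m and z of cast4_mid in the frame of pot_floor between 0 and 0.062 m and z of cast5_mid in the frame of pot_floor between 0 and 0.062 m and value of joint start above 0.0045 m), for 0.05 s.
At the end, for the whole second after the job is handed in: Every casting present lies in the pot; the lid rests in the recess of the pot's rim: knob within 6 mm of the pot's axis, at the seated height within 4 mm low or 3 mm high, level within 2 degrees, at rest; the start button has been pressed at least 4.5 mm after that and is up again (horizontal distance between lid_knob and pot_seat below 0.006 m and z of lid_knob in the frame of pot_seat between 0.024 and 0.031 m and angle between lid_knob's own z axis and vertical below 0.035 rad and horizontal distance between each of cast0_mid, cast1_mid, cast2_mid, cast3_mid, cast4_mid, cast5_mid and pot_floor below 0.044 m and z of cast0_mid in the frame of pot_floor between 0 and 0.062 m and z of cast1_mid in the frame of pot_floor between 0 and 0.062 m and z of cast2_mid in the frame of pot_floor between 0 and 0.062 m and z of cast3_mid in the frame of pot_floor between 0 and 0.062 m and z of cast4_mid in the frame of pot_floor between 0 and 0.062 m and z of cast5_mid in the frame of pot_floor between 0 and 0.062 m and value of joint start below 0.002 m and linear speed of lid below 0.02 m/s); the robot touches nothing.
It fails at once if the start button is pressed while the lid is not seated (value of joint start above 0.0045 m and not (horizontal distance between lid_knob and pot_seat below 0.006 m and z of lid_knob in the frame of pot_seat between 0.024 and 0.031 m and angle between lid_knob's own z axis and vertical below 0.035 rad)).
It fails at once if the mallet is moved by more than 3 cm (distance of mallet_grip from where it was at the start of the episode above 0.03 m).
It fails at once if the bottle is moved by more than 3 cm (distance of oil from where it was at the start of the episode above 0.03 m).
It fails at once if the steel cup is moved by more than 3 cm (distance of cup from where it was at the start of the episode above 0.03 m).
Of cast0, cast1, cast2, cast3, cast4, cast5 only 4 to 6 are there at a start; the rules pass over those that are not, and their reading is None.
At some moment in a run one of cast0, cast1, cast2, cast3, cast4, cast5 may be knocked a few centimetres aside while the robot is not near it.
Once in a run the grip may slacken for a moment while it holds something.
It also fails if it takes over 208 s, if anything falls off the work surface, if the arm or the gripper's body presses on something with over 40 N, if the wrist force passes 120 N, or if a joint passes its speed limit or range.

## Working session

There is one attempt and no reset: what is moved stays moved. The work goes in short steps, Python scripts to look and compute and a tool call to move; the robot and the scene stay as the last step left them, time stands still between calls to the robot, and variables do not carry over. Pictures are saved under pics/ and viewed, at most 14 in all, crops included, and the job is handed in when it is done.

Besides the shell and the picture viewer there is one more tool, called after ">>>" in YAML: its name, and indented under it one key for each argument. carry_out: Moves the arm, as the interface text tells. Its arguments: {"type":"object","properties":{"plan":{"type":"array","items":{"type":"array"}},"gripper":{"type":"number"},"force":{"type":"number"}},"required":["plan"]}

```bash
mkdir -p pics; ls; python3 - <<'E'
from bench import ctrl, snapshot, get_calibration
import cv2
for n in("top","side"):
    im=snapshot(n); cv2.imwrite(f"pics/{n}0.png",im)
    c=get_calibration(n); print(n,c)
print(ctrl.sense())
E
```

```text
pics
top {'fx': 412.8123853173576, 'fy': 412.8123853173576, 'cx': 276.0168288378523, 'cy': 211.11793182420337, 'R': array([[-0.00682015, -0.99995456, -0.00666095],
       [-0.99107275,  0.00764621, -0.13310274],
       [ 0.13314762,  0.00569371, -0.99107986]]), 't': array([0.00996777, 0.52879019, 1.15665973])}
side {'fx': 528.4205373273413, 'fy': 528.4205373273413, 'cx': 288.6746562098548, 'cy': 198.8498685813087, 'R': array([[ 0.99326296, -0.1151501 ,  0.01300535],
       [-0.06602088, -0.65454465, -0.75313514],
       [ 0.09523617,  0.74720262, -0.65773727]]), 't': array([-0.51753109,  0.09900415,  1.6382205 ])}
{'t': 0.1, 'q': array([ 1.22976818,  0.33384827,  0.0398587 ,  1.46618595, -0.01343576,
        1.34329155, -0.05850448]), 'joint_vel': array([-0.00140493, -0.00034901, -0.00062966, -0.00181056,  0.00121299,
       -0.00171358, -0.00064638]), 'effort': array([ 6.63708779e-03, -6.57807255e+01,  1.34174477e+00, -4.04705000e+01,
       -5.93521586e-02,  4.10895946e-02,  9.91099409e-05]), 'eef_pos': array([ 0.15555495, -0.63067403,  0.22174128]), 'tcp_rot': array([ 9.92699397e-01,  1.20612474e-01, -1.17535036e-04, -7.24319380e-04]), 'ft_force': array([ 0.14476772,  0.75618805, -0.07543476]), 'torque': array([ 0.0353542 , -0.01450711,  0.03956636]), 'grasp_force': 0.0, 'finger_gap': 0.08714812249456319}
```

```bash
python3 -c "
import cv2
for n in('top','side'):
    cv2.imwrite(f'pics/{n}0b.png',cv2.resize(cv2.imread(f'pics/{n}0.png'),(800,600),interpolation=cv2.INTER_CUBIC))"
```

```text
(no output)
```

View pics/top0b.png

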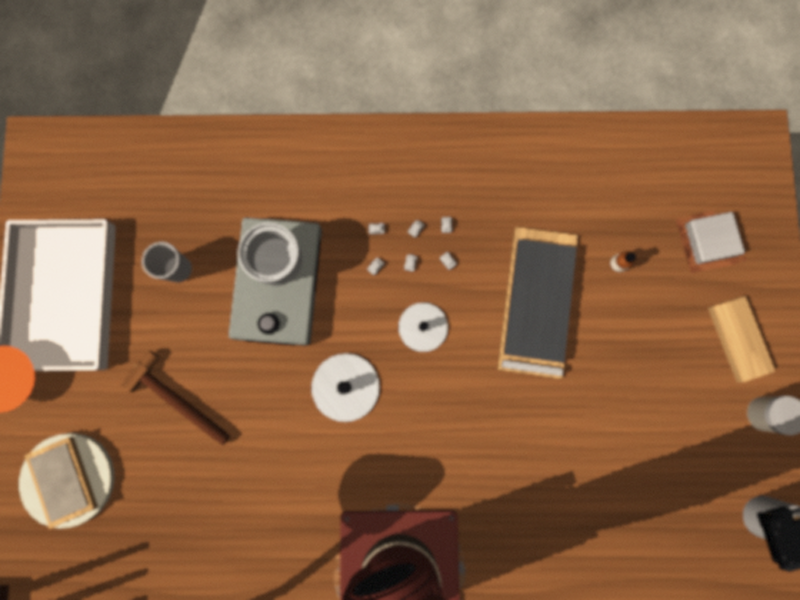

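View pics/side0b.png

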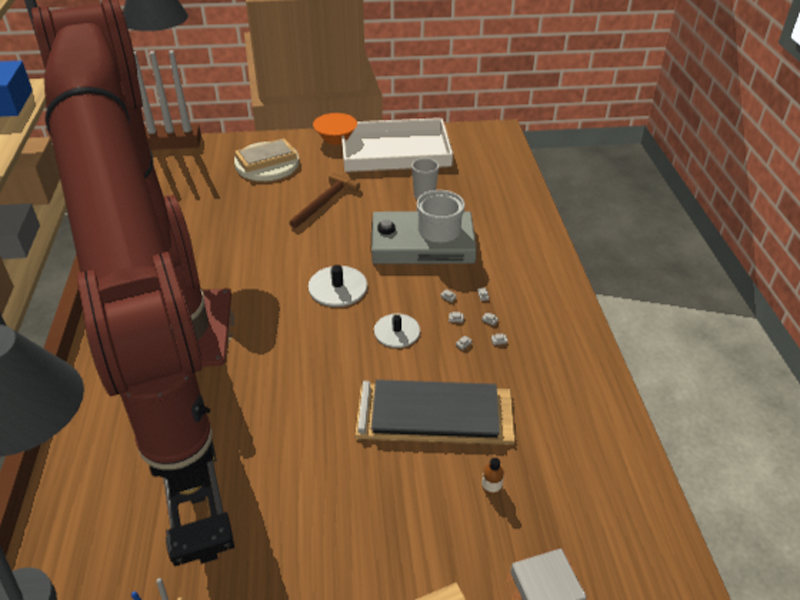

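The top view (800x600) shows these things:
- **Castings:** six, at (377,229), (416,229), (447,225), (376,266), (411,262) and (449,260).
- **Lids:** two candidates, small at (423,327) and large at (344,387). I choose the small one.
- **Tumbler:** pot at (269,252), start button at (268,323).
- **Board:** centre at (540,300), with the clip at its lower end (533,368).
- **Bystanders:** mallet (180,400), cup (161,261), bottle (625,260).

```bash
cat > h.py <<'E'
import numpy as np, cv2
from bench import ctrl, snapshot, get_calibration
def p2w(n,u,v,z):
    c=get_calibration(n); d=c["R"].T@np.array([(u-c["cx"])/c["fx"],(v-c["cy"])/c["fy"],1.])
    o=-c["R"].T@c["t"]; return o+d*(z-o[2])/d[2]
def w2p(n,X):
    c=get_calibration(n); p=c["R"]@np.asarray(X,float)+c["t"]
    return np.array([c["fx"]*p[0]/p[2]+c["cx"],c["fy"]*p[1]/p[2]+c["cy"]])
def mask(im,smax=70,vmin=110):
    h=cv2.cvtColor(cv2.resize(im,None,fx=4,fy=4,interpolation=cv2.INTER_CUBIC),cv2.COLOR_BGR2HSV)
    return ((h[...,1]<smax)&(h[...,2]>vmin)).astype(np.uint8)
def blobs(n,im,z=.008,amin=200,amax=3500,**k):
    out=[]
    for c in cv2.findContours(mask(im,**k),cv2.RETR_EXTERNAL,cv2.CHAIN_APPROX_NONE)[0]:
        a=cv2.contourArea(c)
        if not amin<a<amax: continue
        P=np.array([p2w(n,(x+.5)/4-.5,(y+.5)/4-.5,z)[:2] for x,y in c[:,0]],np.float32)
        r=cv2.minAreaRect(P); b=cv2.boxPoints(r); e=max(b[1]-b[0],b[2]-b[1],key=np.linalg.norm)
        m=cv2.moments(P); xy=np.array([m["m10"],m["m01"]])/m["m00"]
        yaw=(np.degrees(np.arctan2(e[1],e[0]))+90)%180-90
        out.append((xy.round(4),np.sort(np.array(r[1])*1000).round(1),round(float(yaw))))
    return out
def castings(show=True):
    o={}
    for n in("top","side"):
        o[n]=[b for b in blobs(n,snapshot(n)) if .5<b[0][0]<.9 and -.3<b[0][1]<.15]
        if show:
            print(n); [print(" ",*b) for b in o[n]]
    return o
def rows(target,yaw=None):
    """units in tool axes from present pose to world target; yaw = world dir (deg) of tool x"""
    from scipy.spatial.transform import Rotation as Ro
    s=ctrl.sense(); R=Ro.from_quat(s["tcp_rot"]); d=R.inv().apply(np.array(target)-s["eef_pos"])/.04
    print("t",round(s["t"],2),"tcp",s["eef_pos"].round(4),"yaw",np.degrees(np.arctan2(*R.as_matrix()[1::-1,0])).round(1),"tilt",np.degrees(np.arccos(-R.as_matrix()[2,2])).round(2))
    print("shift units",d.round(2))
E
python3 - <<'E'
from h import *
castings()
im=cv2.imread('pics/top0.png'); ims=cv2.imread('pics/side0.png')
print("lids");[print(b) for b in blobs("top",im,z=.006,amin=5000,amax=60000)]
[print('s',b) for b in blobs("side",ims,z=.006,amin=3000,amax=60000)]
a=cv2.resize(im[140:300,150:420],(800,474),interpolation=cv2.INTER_CUBIC); cv2.imwrite('pics/c1.png',a)
E
```

```text
top
  [0.6085 0.0466] [20.5 33.6] -35
  [ 0.615  -0.0268] [21.2 33.4] -10
  [ 0.6188 -0.1056] [22.2 33. ] 36
  [0.6888 0.0444] [21.  31.6] -88
  [ 0.688  -0.0382] [21.  33.8] -32
  [ 0.6956 -0.1036] [21.8 31.6] 0Traceback (most recent call last):
  File "<stdin>", line 2, in <module>
  File "h.py", line 26, in castings
    o[n]=[b for b in blobs(n,snapshot(n)) if .5<b[0][0]<.9 and -.3<b[0][1]<.15]
                     ~~~~~^^^^^^^^^^^^^^^
  File "h.py", line 17, in blobs
    P=np.array([p2w(n,(x+.5)/4-.5,(y+.5)/4-.5,z)[:2] for x,y in c[:,0]],np.float32)
                ~~~^^^^^^^^^^^^^^^^^^^^^^^^^^^^^
  File "h.py", line 4, in p2w
    c=get_calibration(n); d=c["R"].T@np.array([(u-c["cx"])/c["fx"],(v-c["cy"])/c["fy"],1.])
ValueError: time passes only in moves, steps and waits
```

```bash
python3 - <<'E'
s=open('h.py').read()
s=s.replace('from bench import ctrl, snapshot, get_calibration\n','from bench import ctrl, snapshot, get_calibration\nCAL={n:get_calibration(n) for n in("top","side")}\n').replace('c=get_calibration(n);','c=CAL[n];').replace('for n in("top","side"):\n        o','for n in("top",):\n        o')
open('h.py','w').write(s)
E
python3 - <<'E'
from h import *
im=cv2.imread('pics/top0.png'); ims=cv2.imread('pics/side0.png')
print("lids");[print(b) for b in blobs("top",im,z=.006,amin=5000,amax=60000)]
[print('s',b) for b in blobs("side",ims,z=.006,amin=1500,amax=60000) if .2<b[0][0]<.9]
a=cv2.resize(im[140:300,150:420],(800,474),interpolation=cv2.INTER_CUBIC); cv2.imwrite('pics/c1.png',a)
a=cv2.resize(ims[120:320,240:380],(560,800),interpolation=cv2.INTER_CUBIC)[:600]; cv2.imwrite('pics/c2.png',a)
rows([.6085,.0466,.1])
E
```

```text
lids
(array([0.1504, 0.7349]), array([ 31.1, 127.3]), 23)
(array([0.175 , 0.6804]), array([ 73.7, 128.2]), 23)
(array([0.1955, 0.6183]), array([130.6, 180.4]), 20)
(array([ 0.3025, -0.7576]), array([ 59.2, 108.8]), -76)
(array([0.3591, 0.1078]), array([136.6, 138. ]), 90)
(array([ 0.4808, -0.0516]), array([100.3, 100.8]), 90)
(array([0.6252, 0.4962]), array([74.9, 77.5]), 63)
(array([ 0.664 , -0.6656]), array([ 92., 106.]), -79)
s (array([ 0.6659, -0.6432]), array([91.8, 93.9]), 11)
s (array([ 0.3948, -0.2562]), array([ 15.5, 131.8]), 81)
s (array([ 0.4791, -0.0574]), array([ 98.9, 103.8]), 86)
s (array([0.3576, 0.1018]), array([134.6, 138.9]), 89)
s (array([0.6975, 0.3119]), array([ 30.1, 121.6]), 83)
s (array([0.5156, 0.3001]), array([140.6, 167.1]), 86)
s (array([0.6352, 0.3743]), array([126. , 228.6]), 83)
t 0.2 tcp [ 0.1555 -0.6308  0.222 ] yaw 13.9 tilt 0.06
shift units [ 15.05 -13.73   3.06]
```

View pics/c1.png

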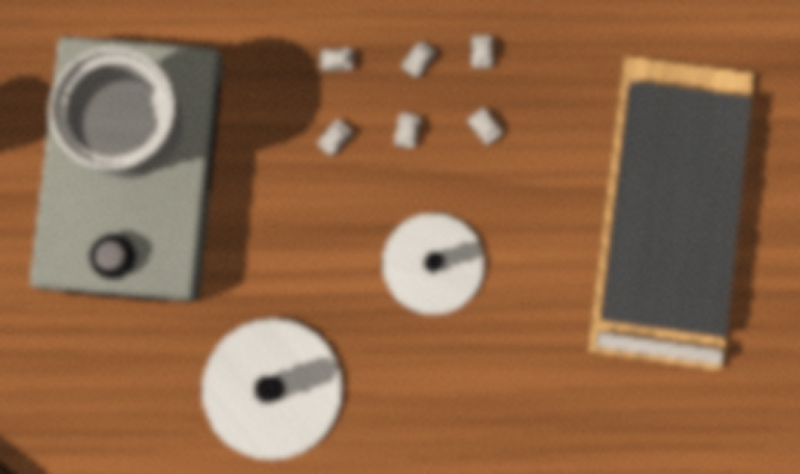

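View pics/c2.png

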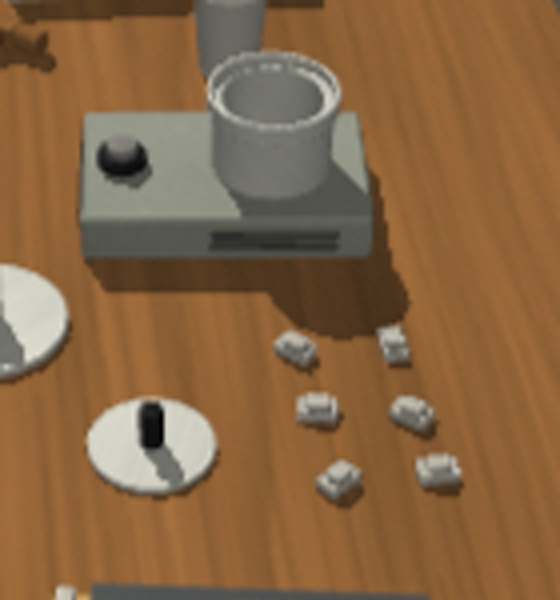

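```bash
python3 - <<'E'
from h import *
T=lambda u,v,z:p2w("top",150+(u+.5)/2.963-.5,140+(v+.5)/2.963-.5,z)
S=lambda u,v,z:p2w("side",240+(u+.5)/4-.5,120+(v+.5)/4-.5,z)
print("pot top",T(112,110,.123),"side",S(274,91,.123))
B=np.array([T(*c,.045) for c in((60,38),(220,50),(197,300),(32,285))]); print("box",B.round(3).tolist(),B.mean(0))
a=(B[0]+B[1]-B[2]-B[3])/2; print("len",np.linalg.norm(a),"yaw",np.degrees(np.arctan2(a[1],a[0])), "pot by box",B.mean(0)+.04*a/np.linalg.norm(a), "btn by box",B.mean(0)-.09*a/np.linalg.norm(a))
print("btn",T(110,256,.06),S(122,150,.06))
P=np.array([T(*c,.03) for c in((630,82),(750,95),(725,337),(601,320))]); a=(P[0]+P[1]-P[2]-P[3])/2
print("pad",P.round(3).tolist(),P.mean(0),"len",np.linalg.norm(a),"wid",np.linalg.norm(P[0]-P[1]),"yaw",np.degrees(np.arctan2(a[1],a[0])))
E
```

```text
pot top [0.61269685 0.24473468 0.123     ] side [0.6139275  0.24104141 0.123     ]
box [[0.703, 0.315, 0.045], [0.689, 0.157, 0.045], [0.443, 0.177, 0.045], [0.459, 0.335, 0.045]] [0.57373299 0.24608095 0.045     ]
len 0.24572786657279477 yaw -4.650584137037647 pot by box [0.6136013 0.2428378 0.045    ] btn by box [0.4840293  0.25337805 0.045     ]
btn [0.48497805 0.25768913 0.06      ] [0.48492225 0.25470445 0.06      ]
pad [[0.657, -0.248, 0.03], [0.643, -0.366, 0.03], [0.405, -0.331, 0.03], [0.422, -0.212, 0.03]] [ 0.5320105  -0.28942702  0.03      ] len 0.2392975598715817 wid 0.11897668531371734 yaw -8.594840175749868
```

>>> carry_out:
  plan:
    - [[0.9, -0.9, 0], [0, 0, 0]]
    - [[0.9, -0.9, 0], [0, 0, 0]]
    - [[0.9, -0.9, 0], [0, 0, 0]]
    - [[0.9, -0.9, 0], [0, 0, 0]]
    - [[0.9, -0.9, 0], [0, 0, 0]]
    - [[0.9, -0.9, 0], [0, 0, 0]]
    - [[0.9, -0.9, 0], [0, 0, 0]]
    - [[0.9, -0.9, 0], [0, 0, 0]]
    - [[0.9, -0.8, 0], [0, 0, 0]]
    - [[0.9, -0.8, 0], [0, 0, 0]]
    - [[0.9, -0.8, 0], [0, 0, 0]]
    - [[0.9, -0.8, 0], [0, 0, 0]]
    - [[0.9, -0.8, 0.2], [0, 0, 0]]
    - [[0.9, -0.8, 0.3], [0, 0, 0]]
    - [[0.9, -0.8, 0.3], [0, 0, 0]]
    - [[0.8, -0.8, 0.3], [0, 0, 0]]
    - [[0, 0, 0], [0, 0, 0]]
  gripper: 0.55
  force: 25

```text
t: 2.33
eef_pos: [0.5808, 0.0383, 0.1772]
tcp_rot: [0.992, 0.123, -0.001, -0.001]
ft_force: [-0.2, -0.5, -0.2]
finger_gap: 0.0482
grasp_force: 0.0
```

```bash
python3 - <<'E'
s=open('h.py').read(); i=s.index('def rows')
s=s[:i]+'''def rows(target,yaw):
    """turn units about tool z, then shift units in the turned tool axes, to put the TCP at target with tool x at yaw (mod 180)"""
    s=ctrl.sense(); R=Ro.from_quat(s["tcp_rot"]); M=R.as_matrix(); y0=np.degrees(np.arctan2(M[1,0],M[0,0]))
    dy=(yaw-y0+90)%180-90; y=np.radians(y0+dy); d=(np.array(target)-s["eef_pos"])/.04
    print("t",round(s["t"],2),"tcp",s["eef_pos"].round(4),"yaw",round(y0,1),"tilt",np.degrees(M[:2,2]).round(2),"q7",s["q"][6].round(2),"gap",s["finger_gap"].round(4),"gf",round(s["grasp_force"],1),"ft",s["ft_force"].round(1))
    print(" turn",round(-dy/5,2),"shift",np.round([d[0]*np.cos(y)+d[1]*np.sin(y),d[0]*np.sin(y)-d[1]*np.cos(y),-d[2]],2))
'''
s=s.replace('import numpy as np, cv2','import numpy as np, cv2\nfrom scipy.spatial.transform import Rotation as Ro')
open('h.py','w').write(s)
E
python3 - <<'E'
from h import *
rows([.6085,.0466,.004],-35)
E
```

```text
Traceback (most recent call last):
  File "h.py", line 36, in rows
    print("t",round(s["t"],2),"tcp",s["eef_pos"].round(4),"yaw",round(y0,1),"tilt",np.degrees(M[:2,2]).round(2),"q7",s["q"][6].round(2),"gap",s["finger_gap"].round(4),"gf",round(s["grasp_force"],1),"ft",s["ft_force"].round(1))
                                                                                                                                              ^^^^^^^^^^^^^^^^^^^^^
AttributeError: 'float' object has no attribute 'round'
```

```bash
sed -i 's/s\["finger_gap"\].round(4)/round(s["finger_gap"],4)/' h.py; python3 - <<'E'
from h import *
rows([.6085,.0466,.004],-35)
E
```

```text
t 2.33 tcp [0.5808 0.0383 0.1772] yaw 14.2 tilt [-0.11  0.14] q7 -1.6 gap 0.0482 gf 0.0 ft [-0.2 -0.5 -0.2]
 turn 9.83 shift [ 0.45 -0.57  4.33]
```

>>> carry_out:
  plan:
    - [[0, 0, 0.2], [0, 0, 1]]
    - [[0, 0, 0.2], [0, 0, 1]]
    - [[0, 0, 0.2], [0, 0, 1]]
    - [[0, 0, 0.2], [0, 0, 1]]
    - [[0, 0, 0.2], [0, 0, 1]]
    - [[0, 0, 0.2], [0, 0, 1]]
    - [[0, 0, 0.2], [0, 0, 1]]
    - [[0, 0, 0.2], [0, 0, 1]]
    - [[0, 0, 0.2], [0, 0, 1]]
    - [[0, 0, 0.2], [0, 0, 0.8]]
    - [[0.45, -0.57, 0], [0, 0, 0]]
    - [[0, 0, 0], [0, 0, 0]]

```text
t: 3.82
eef_pos: [0.6095, 0.0421, 0.0986]
tcp_rot: [0.953, -0.302, 0.0, -0.0]
ft_force: [-0.2, 0.1, 0.3]
finger_gap: 0.0476
grasp_force: 0.0
```

```bash
python3 - <<'E'
from h import *
rows([.6085,.0466,.004],-35)
E
```

```text
t 3.83 tcp [0.6095 0.0421 0.0986] yaw -35.2 tilt [0.03 0.02] q7 -2.47 gap 0.0476 gf 0.0 ft [-0.2  0.1  0.3]
 turn -0.03 shift [-0.09 -0.08  2.36]
```

>>> carry_out:
  plan:
    - [[-0.05, -0.05, 0.6], [0, 0, 0]]
    - [[-0.04, -0.03, 0.6], [0, 0, 0]]
    - [[0, 0, 0.6], [0, 0, 0]]
    - [[0, 0, 0.35], [0, 0, 0]]
    - [[0, 0, 0.15], [0, 0, 0]]
    - [[0, 0, 0], [0, 0, 0]]

```text
t: 4.58
eef_pos: [0.6075, 0.0468, 0.0068]
tcp_rot: [0.953, -0.302, 0.0, -0.0]
ft_force: [-0.5, -0.3, -0.2]
finger_gap: 0.0477
grasp_force: 0.0
```

>>> carry_out:
  plan:
    - [[0, 0, 0], [0, 0, 0]]
    - [[0, 0, 0], [0, 0, 0]]
    - [[0, 0, 0], [0, 0, 0]]
    - [[0, 0, 0], [0, 0, 0]]
    - [[0, 0, 0], [0, 0, 0]]
    - [[0, 0, -0.8], [0, 0, 0]]
    - [[0, 0, -0.9], [0, 0, -1]]
    - [[0, 0, -0.9], [0, 0, -1]]
    - [[0, 0, -0.9], [0, 0, -1]]
    - [[0, 0, -0.6], [0, 0, -1]]
    - [[0, 0, 0], [0, 0, -1]]
    - [[0, 0, 0], [0, 0, -1]]
    - [[0, 0, 0], [0, 0, -1]]
    - [[0, 0, 0], [0, 0, -1]]
    - [[0, 0, 0], [0, 0, -1]]
  gripper: 0.0

```text
t: 6.45
eef_pos: [0.6073, 0.047, 0.1704]
tcp_rot: [0.996, 0.087, -0.0, -0.0]
ft_force: [-1.1, 0.7, -0.8]
finger_gap: 0.0195
grasp_force: 24.6
```

```bash
python3 - <<'E'
from h import *
rows([.613,.243,.090],10)
castings()
E
```

```text
t 6.45 tcp [0.6073 0.047  0.1704] yaw 10.0 tilt [-0.02  0.  ] q7 -1.7 gap 0.0195 gf 24.6 ft [-1.1  0.7 -0.8]
 turn 0.0 shift [ 0.99 -4.8   2.01]
top
  [ 0.6188 -0.1055] [22.6 33.2] 36
  [ 0.6954 -0.103 ] [21.8 31.6] 0
```

>>> carry_out:
  plan:
    - [[0.2, -0.96, 0], [0, 0, 0]]
    - [[0.2, -0.96, 0], [0, 0, 0]]
    - [[0.2, -0.96, 0], [0, 0, 0]]
    - [[0.2, -0.96, 0], [0, 0, 0]]
    - [[0.2, -0.96, 0], [0, 0, 0]]
    - [[0, 0, 0], [0, 0, 0]]
    - [[0, 0, 0.8], [0, 0, 0]]
    - [[0, 0, 0.8], [0, 0, 0]]
    - [[0, 0, 0.4], [0, 0, 0]]
    - [[0, 0, 0], [0, 0, 0]]

```text
t: 7.75
eef_pos: [0.6136, 0.2422, 0.0897]
tcp_rot: [0.996, 0.085, -0.001, 0.0]
ft_force: [1.0, 0.6, -0.3]
finger_gap: 0.0193
grasp_force: 25.0
```

>>> carry_out:
  plan:
    - [[0, 0, 0], [0, 0, 0]]
    - [[0, 0, 0], [0, 0, 0]]
    - [[0, 0, 0], [0, 0, 0]]
    - [[0, 0, -0.8], [0, 0, 0]]
    - [[0, 0, -0.8], [0, 0, 0]]
    - [[0, 0, -0.4], [0, 0, 0]]
    - [[0, 0, 0], [0, 0, 0]]
  gripper: 0.45

```text
t: 8.62
eef_pos: [0.6146, 0.2433, 0.1716]
tcp_rot: [0.996, 0.086, 0.001, -0.0]
ft_force: [-0.4, 0.6, -0.7]
finger_gap: 0.0391
grasp_force: 0.0
```

```bash
python3 - <<'E'
from h import *
rows([.6150,-.0268,.03],-10)
castings()
im=snapshot("side");cv2.imwrite("pics/s1.png",cv2.resize(im[100:280,220:420],(800,600)))
E
```

```text
t 8.62 tcp [0.6146 0.2433 0.1716] yaw 9.8 tilt [0.11 0.03] q7 -2.04 gap 0.0391 gf 0.0 ft [-0.4  0.6 -0.7]
 turn 3.97 shift [1.18 6.65 3.54]
top
  [ 0.6151 -0.0269] [21.5 33.8] -12
  [ 0.6188 -0.1055] [22.9 33.2] 38
  [0.6901 0.0437] [19.4 31.2] -88
  [ 0.6883 -0.0384] [20.1 33.1] -34
  [ 0.6962 -0.1039] [20.3 30.9] -1
```

View pics/s1.png

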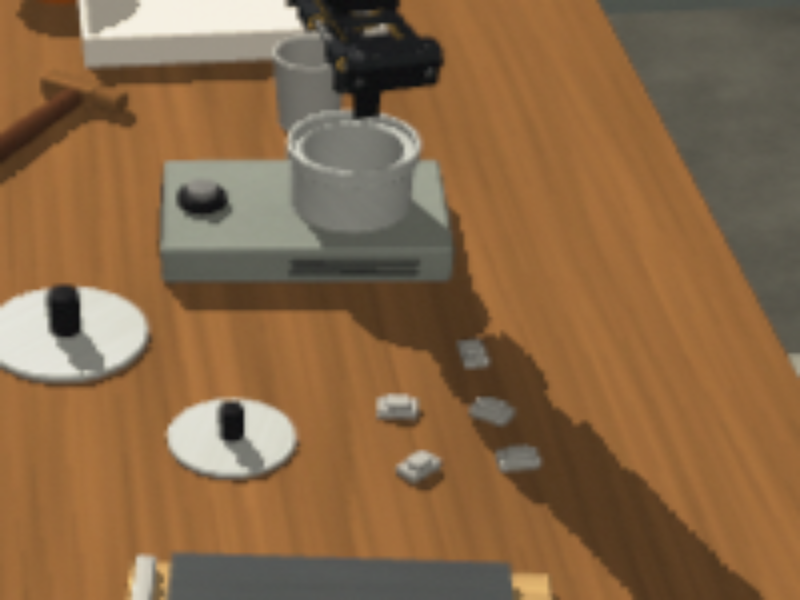

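>>> carry_out:
  plan:
    - [[0, 0, 0], [0, 0, 1]]
    - [[0, 0, 0], [0, 0, 1]]
    - [[0, 0, 0], [0, 0, 1]]
    - [[0, 0, 0], [0, 0, 1]]
    - [[0, 0, 0], [0, 0, 0.2]]
    - [[0.19, 0.95, 0], [0, 0, 0]]
    - [[0.19, 0.95, 0], [0, 0, 0]]
    - [[0.19, 0.95, 0], [0, 0, 0]]
    - [[0.19, 0.95, 0], [0, 0, 0]]
    - [[0.19, 0.95, 0], [0, 0, 0]]
    - [[0.19, 0.95, 0], [0, 0, 0]]
    - [[0.18, 0.95, 0], [0, 0, 0]]
    - [[0, 0, 0.8], [0, 0, 0]]
    - [[0, 0, 0.9], [0, 0, 0]]
    - [[0, 0, 0.9], [0, 0, 0]]
    - [[0, 0, 0.9], [0, 0, 0]]
    - [[0, 0, 0.5], [0, 0, 0]]
    - [[0, 0, 0.2], [0, 0, 0]]
    - [[0, 0, 0], [0, 0, 0]]
  gripper: 0.55

```text
t: 11.1
eef_pos: [0.6147, -0.0281, 0.0028]
tcp_rot: [0.995, -0.097, 0.0, -0.0]
ft_force: [0.0, 0.3, 0.1]
finger_gap: 0.0481
grasp_force: 0.0
```

```bash
python3 - <<'E'
from h import *
rows([.6151,-.0269,.004],-11)
rows([.613,.243,.17],-11)
E
```

```text
t 11.1 tcp [ 0.6147 -0.0281  0.0028] yaw -11.1 tilt [0.01 0.01] q7 -2.0 gap 0.0481 gf 0.0 ft [0.  0.3 0.1]
 turn -0.03 shift [ 0.01 -0.03 -0.03]
t 11.1 tcp [ 0.6147 -0.0281  0.0028] yaw -11.1 tilt [0.01 0.01] q7 -2.0 gap 0.0481 gf 0.0 ft [0.  0.3 0.1]
 turn -0.03 shift [-1.33 -6.64 -4.18]
```

>>> carry_out:
  plan:
    - [[0, 0, 0], [0, 0, 0]]
    - [[0, 0, 0], [0, 0, 0]]
    - [[0, 0, 0], [0, 0, 0]]
    - [[0, 0, 0], [0, 0, 0]]
    - [[0, 0, -0.8], [0, 0, 0]]
    - [[0, 0, -0.9], [0, 0, 0]]
    - [[0, 0, -0.9], [0, 0, 0]]
    - [[0, 0, -0.8], [0, 0, 0]]
    - [[0, 0, -0.8], [0, 0, 0]]
    - [[-0.19, -0.95, 0], [0, 0, 0]]
    - [[-0.19, -0.95, 0], [0, 0, 0]]
    - [[-0.19, -0.95, 0], [0, 0, 0]]
    - [[-0.19, -0.95, 0], [0, 0, 0]]
    - [[-0.19, -0.95, 0], [0, 0, 0]]
    - [[-0.19, -0.95, 0], [0, 0, 0]]
    - [[-0.19, -0.95, 0], [0, 0, 0]]
    - [[0, 0, 0], [0, 0, 0]]
    - [[0, 0, 0.7], [0, 0, 0]]
    - [[0, 0, 0.7], [0, 0, 0]]
    - [[0, 0, 0.5], [0, 0, 0]]
  gripper: 0.0

```text
t: 13.6
eef_pos: [0.6135, 0.2418, 0.0931]
tcp_rot: [0.995, -0.098, -0.0, 0.001]
ft_force: [-1.0, -0.4, 0.2]
finger_gap: 0.0198
grasp_force: 25.0
```

>>> carry_out:
  plan:
    - [[0, 0, 0], [0, 0, 0]]
    - [[0, 0, 0], [0, 0, 0]]
    - [[0, 0, 0], [0, 0, 0]]
    - [[0, 0, -0.7], [0, 0, -1]]
    - [[0, 0, -0.7], [0, 0, -1]]
    - [[0, 0, -0.5], [0, 0, -1]]
    - [[0, 0, 0], [0, 0, -1]]
    - [[0, 0, 0], [0, 0, -1]]
    - [[0, 0, 0], [0, 0, -1]]
    - [[0, 0, 0], [0, 0, -1]]
    - [[0, 0, 0], [0, 0, -1]]
    - [[0, 0, 0], [0, 0, 0]]
  gripper: 0.45

```text
t: 15.1
eef_pos: [0.6139, 0.2432, 0.1713]
tcp_rot: [0.969, 0.249, 0.001, -0.0]
ft_force: [-0.2, 0.2, -0.2]
finger_gap: 0.039
grasp_force: 0.0
```

```bash
python3 - <<'E'
from h import *
for b in castings()["top"]: print(b[0]);rows([*b[0],.004],b[2])
E
```

```text
top
  [ 0.6188 -0.1055] [22.8 33.7] 35
  [0.69   0.0436] [19.4 31.3] -88
  [ 0.6879 -0.039 ] [19.7 34. ] -34
  [ 0.6949 -0.1036] [22.5 31.7] -1
[ 0.6188 -0.1055]
t 15.15 tcp [0.6139 0.2432 0.1712] yaw 28.7 tilt [0.05 0.02] q7 -1.74 gap 0.0392 gf 0.0 ft [-0.1  0.7  0.1]
 turn -1.25 shift [-4.9   7.21  4.18]
[0.69   0.0436]
t 15.15 tcp [0.6139 0.2432 0.1712] yaw 28.7 tilt [0.05 0.02] q7 -1.74 gap 0.0392 gf 0.0 ft [-0.1  0.7  0.1]
 turn -12.65 shift [-5.05  1.73  4.18]
[ 0.6879 -0.039 ]
t 15.15 tcp [0.6139 0.2432 0.1712] yaw 28.7 tilt [0.05 0.02] q7 -1.74 gap 0.0392 gf 0.0 ft [-0.1  0.7  0.1]
 turn 12.55 shift [5.48 4.81 4.18]
[ 0.6949 -0.1036]
t 15.15 tcp [0.6139 0.2432 0.1712] yaw 28.7 tilt [0.05 0.02] q7 -1.74 gap 0.0392 gf 0.0 ft [-0.1  0.7  0.1]
 turn 5.95 shift [2.18 8.63 4.18]
```

>>> carry_out:
  plan:
    - [[0, 0, 0], [0, 0, -0.65]]
    - [[0, 0, 0], [0, 0, -0.6]]
    - [[-0.61, 0.9, 0], [0, 0, 0]]
    - [[-0.61, 0.9, 0], [0, 0, 0]]
    - [[-0.61, 0.9, 0], [0, 0, 0]]
    - [[-0.61, 0.9, 0], [0, 0, 0]]
    - [[-0.61, 0.9, 0], [0, 0, 0]]
    - [[-0.61, 0.9, 0], [0, 0, 0]]
    - [[-0.61, 0.9, 0], [0, 0, 0]]
    - [[-0.61, 0.9, 0], [0, 0, 0]]
    - [[0, 0, 0.8], [0, 0, 0]]
    - [[0, 0, 0.9], [0, 0, 0]]
    - [[0, 0, 0.9], [0, 0, 0]]
    - [[0, 0, 0.8], [0, 0, 0]]
    - [[0, 0, 0.5], [0, 0, 0]]
    - [[0, 0, 0.25], [0, 0, 0]]
    - [[0, 0, 0], [0, 0, 0]]
  gripper: 0.55

```text
t: 17.27
eef_pos: [0.6197, -0.1047, 0.0047]
tcp_rot: [0.954, 0.301, 0.0, -0.0]
ft_force: [0.3, 0.2, 0.3]
finger_gap: 0.0479
grasp_force: 0.0
```

```bash
python3 - <<'E'
from h import *
rows([.6188,-.1055,.004],35)
rows([.613,.243,.17],35)
E
```

```text
t 17.27 tcp [ 0.6197 -0.1047  0.0047] yaw 35.1 tilt [-0.    0.01] q7 -1.13 gap 0.0479 gf 0.0 ft [0.3 0.2 0.3]
 turn 0.02 shift [-0.03  0.    0.02]
t 17.27 tcp [ 0.6197 -0.1047  0.0047] yaw 35.1 tilt [-0.    0.01] q7 -1.13 gap 0.0479 gf 0.0 ft [0.3 0.2 0.3]
 turn 0.02 shift [ 4.85 -7.22 -4.13]
```

>>> carry_out:
  plan:
    - [[0, 0, 0], [0, 0, 0]]
    - [[0, 0, 0], [0, 0, 0]]
    - [[0, 0, 0], [0, 0, 0]]
    - [[0, 0, 0], [0, 0, 0]]
    - [[0, 0, -0.8], [0, 0, 0]]
    - [[0, 0, -0.9], [0, 0, 0]]
    - [[0, 0, -0.9], [0, 0, 0]]
    - [[0, 0, -0.8], [0, 0, 0]]
    - [[0, 0, -0.75], [0, 0, 0]]
    - [[0.61, -0.9, 0], [0, 0, 0]]
    - [[0.61, -0.9, 0], [0, 0, 0]]
    - [[0.61, -0.9, 0], [0, 0, 0]]
    - [[0.61, -0.9, 0], [0, 0, 0]]
    - [[0.61, -0.9, 0], [0, 0, 0]]
    - [[0.61, -0.9, 0], [0, 0, 0]]
    - [[0.6, -0.9, 0], [0, 0, 0]]
    - [[0.6, -0.9, 0], [0, 0, 0]]
    - [[0, 0, 0], [0, 0, 0]]
    - [[0, 0, 0.9], [0, 0, 0]]
    - [[0, 0, 0.9], [0, 0, 0]]
  gripper: 0.0

```text
t: 19.77
eef_pos: [0.6135, 0.2415, 0.0979]
tcp_rot: [0.954, 0.301, 0.0, 0.0]
ft_force: [0.0, 0.2, -1.4]
finger_gap: 0.0193
grasp_force: 25.0
```

>>> carry_out:
  plan:
    - [[0, 0, 0], [0, 0, 0]]
    - [[0, 0, 0], [0, 0, 0]]
    - [[0, 0, 0], [0, 0, 0]]
    - [[0, 0, -0.7], [0, 0, -1]]
    - [[0, 0, -0.7], [0, 0, -1]]
    - [[0, 0, -0.4], [0, 0, -1]]
    - [[0, 0, 0], [0, 0, -1]]
    - [[0, 0, 0], [0, 0, -1]]
    - [[0, 0, 0], [0, 0, -1]]
    - [[0, 0, 0], [0, 0, -1]]
    - [[0, 0, 0], [0, 0, -1]]
    - [[0, 0, 0], [0, 0, -1]]
    - [[0, 0, 0], [0, 0, -1]]
    - [[0, 0, 0], [0, 0, -1]]
    - [[0, 0, 0], [0, 0, -0.3]]
    - [[0, 0, 0], [0, 0, 0]]
  gripper: 0.45

```text
t: 21.78
eef_pos: [0.6132, 0.2427, 0.1712]
tcp_rot: [0.698, 0.716, 0.0, 0.0]
ft_force: [0.4, -0.0, -0.4]
finger_gap: 0.0389
grasp_force: 0.0
```

```bash
python3 - <<'E'
from h import *
for b in castings()["top"]: print(b[0]);rows([*b[0],.004],b[2])
E
```

```text
top
  [0.6895 0.044 ] [23.4 33. ] -87
  [ 0.6888 -0.039 ] [19.1 31.9] -34
  [ 0.6957 -0.1037] [19.5 30.9] -1
[0.6895 0.044 ]
t 21.82 tcp [0.6132 0.2427 0.1711] yaw 91.5 tilt [0.04 0.01] q7 -0.73 gap 0.0391 gf 0.0 ft [0.2 0.  0.8]
 turn -0.3 shift [-5.06  1.65  4.18]
[ 0.6888 -0.039 ]
t 21.82 tcp [0.6132 0.2427 0.1711] yaw 91.5 tilt [0.04 0.01] q7 -0.73 gap 0.0391 gf 0.0 ft [0.2 0.  0.8]
 turn -10.9 shift [-5.51 -4.78  4.18]
[ 0.6957 -0.1037]
t 21.82 tcp [0.6132 0.2427 0.1711] yaw 91.5 tilt [0.04 0.01] q7 -0.73 gap 0.0391 gf 0.0 ft [0.2 0.  0.8]
 turn -17.5 shift [-2.21 -8.62  4.18]
```

>>> carry_out:
  plan:
    - [[-0.84, 0.3, 0], [0, 0, 0]]
    - [[-0.84, 0.3, 0], [0, 0, 0]]
    - [[-0.84, 0.3, 0], [0, 0, 0]]
    - [[-0.84, 0.3, 0], [0, 0, 0]]
    - [[-0.83, 0.29, 0], [0, 0, 0]]
    - [[-0.83, 0.29, 0], [0, 0, 0]]
    - [[0, 0, 0.8], [0, 0, 0]]
    - [[0, 0, 0.9], [0, 0, 0]]
    - [[0, 0, 0.9], [0, 0, 0]]
    - [[0, 0, 0.8], [0, 0, 0]]
    - [[0, 0, 0.5], [0, 0, 0]]
    - [[0, 0, 0.25], [0, 0, 0]]
    - [[0, 0, 0], [0, 0, 0]]
  gripper: 0.55

```text
t: 23.45
eef_pos: [0.6899, 0.044, 0.0047]
tcp_rot: [0.697, 0.717, 0.0, -0.0]
ft_force: [-0.2, 0.2, -0.3]
finger_gap: 0.0482
grasp_force: 0.0
```

```bash
python3 - <<'E'
from h import *
rows([.6895,.044,.004],91.5)
rows([.613,.243,.17],91.5)
E
```

```text
t 23.45 tcp [0.6899 0.044  0.0047] yaw 91.6 tilt [-0.    0.01] q7 -0.48 gap 0.0482 gf 0.0 ft [-0.2  0.2 -0.3]
 turn 0.02 shift [-0.   -0.01  0.02]
t 23.45 tcp [0.6899 0.044  0.0047] yaw 91.6 tilt [-0.    0.01] q7 -0.48 gap 0.0482 gf 0.0 ft [-0.2  0.2 -0.3]
 turn 0.02 shift [ 5.02 -1.79 -4.13]
```

>>> carry_out:
  plan:
    - [[0, 0, 0], [0, 0, 0]]
    - [[0, 0, 0], [0, 0, 0]]
    - [[0, 0, 0], [0, 0, 0]]
    - [[0, 0, 0], [0, 0, 0]]
    - [[0, 0, -0.8], [0, 0, 0]]
    - [[0, 0, -0.9], [0, 0, 0]]
    - [[0, 0, -0.9], [0, 0, 0]]
    - [[0, 0, -0.8], [0, 0, 0]]
    - [[0, 0, -0.75], [0, 0, 0]]
    - [[0.84, -0.3, 0], [0, 0, 0]]
    - [[0.84, -0.3, 0], [0, 0, 0]]
    - [[0.84, -0.3, 0], [0, 0, 0]]
    - [[0.84, -0.3, 0], [0, 0, 0]]
    - [[0.83, -0.3, 0], [0, 0, 0]]
    - [[0.83, -0.29, 0], [0, 0, 0]]
    - [[0, 0, 0], [0, 0, 0]]
    - [[0, 0, 0.9], [0, 0, 0]]
    - [[0, 0, 0.9], [0, 0, 0]]
    - [[0, 0, 0], [0, 0, 0]]
  gripper: 0.0

```text
t: 25.82
eef_pos: [0.6123, 0.2411, 0.0966]
tcp_rot: [0.697, 0.717, -0.001, -0.0]
ft_force: [-0.9, -0.1, 0.3]
finger_gap: 0.0196
grasp_force: 24.7
```

>>> carry_out:
  plan:
    - [[0, 0, 0], [0, 0, 0]]
    - [[0, 0, 0], [0, 0, 0]]
    - [[0, 0, 0], [0, 0, 0]]
    - [[0, 0, -0.7], [0, 0, -1]]
    - [[0, 0, -0.7], [0, 0, -1]]
    - [[0, 0, -0.4], [0, 0, -1]]
    - [[0, 0, 0], [0, 0, -1]]
    - [[0, 0, 0], [0, 0, -1]]
    - [[0, 0, 0], [0, 0, -1]]
    - [[0, 0, 0], [0, 0, -1]]
    - [[0, 0, 0], [0, 0, -1]]
    - [[0, 0, 0], [0, 0, -1]]
    - [[0, 0, 0], [0, 0, -1]]
    - [[0, 0, 0], [0, 0, -0.9]]
    - [[0, 0, 0], [0, 0, 0]]
  gripper: 0.45

```text
t: 27.7
eef_pos: [0.6127, 0.2426, 0.1708]
tcp_rot: [0.292, 0.956, 0.0, 0.0]
ft_force: [-0.5, 0.4, 0.0]
finger_gap: 0.0389
grasp_force: 0.0
```

```bash
python3 - <<'E'
from h import *
for b in castings()["top"]: print(b[0]);rows([*b[0],.004],b[2])
E
```

```text
top
  [ 0.6886 -0.039 ] [19.8 31.9] -36
  [ 0.6957 -0.1036] [19.5 31.7] -1
[ 0.6886 -0.039 ]
t 27.75 tcp [0.6126 0.2426 0.1708] yaw 146.0 tilt [0.   0.01] q7 0.14 gap 0.0396 gf 0.0 ft [-0.   0.6 -0.8]
 turn 0.4 shift [-5.68 -4.58  4.17]
[ 0.6957 -0.1036]
t 27.75 tcp [0.6126 0.2426 0.1708] yaw 146.0 tilt [0.   0.01] q7 0.14 gap 0.0396 gf 0.0 ft [-0.   0.6 -0.8]
 turn -6.6 shift [-2.23 -8.62  4.17]
```

>>> carry_out:
  plan:
    - [[-0.92, -0.8, 0], [0, 0, 0]]
    - [[-0.92, -0.8, 0], [0, 0, 0]]
    - [[-0.92, -0.8, 0], [0, 0, 0]]
    - [[-0.92, -0.8, 0], [0, 0, 0]]
    - [[-0.92, -0.79, 0], [0, 0, 0]]
    - [[-0.91, -0.78, 0], [0, 0, 0]]
    - [[0, 0, 0.8], [0, 0, 0]]
    - [[0, 0, 0.9], [0, 0, 0]]
    - [[0, 0, 0.9], [0, 0, 0]]
    - [[0, 0, 0.8], [0, 0, 0]]
    - [[0, 0, 0.5], [0, 0, 0]]
    - [[0, 0, 0.25], [0, 0, 0]]
    - [[0, 0, 0], [0, 0, 0]]
  gripper: 0.55

```text
t: 29.38
eef_pos: [0.6892, -0.0386, 0.0047]
tcp_rot: [0.292, 0.957, 0.0, -0.0]
ft_force: [0.4, -0.2, 0.6]
finger_gap: 0.0481
grasp_force: 0.0
```

```bash
python3 - <<'E'
from h import *
rows([.6886,-.039,.004],146)
rows([.613,.243,.17],146)
E
```

```text
t 29.38 tcp [ 0.6892 -0.0386  0.0047] yaw 146.1 tilt [-0.    0.01] q7 0.5 gap 0.0481 gf 0.0 ft [ 0.4 -0.2  0.6]
 turn 0.02 shift [ 0.01 -0.02  0.02]
t 29.38 tcp [ 0.6892 -0.0386  0.0047] yaw 146.1 tilt [-0.    0.01] q7 0.5 gap 0.0481 gf 0.0 ft [ 0.4 -0.2  0.6]
 turn 0.02 shift [ 5.52  4.77 -4.13]
```

Next one is at yaw -1 (179), a turn of -6.6.

>>> carry_out:
  plan:
    - [[0, 0, 0], [0, 0, 0]]
    - [[0, 0, 0], [0, 0, 0]]
    - [[0, 0, 0], [0, 0, 0]]
    - [[0, 0, 0], [0, 0, 0]]
    - [[0, 0, -0.8], [0, 0, 0]]
    - [[0, 0, -0.9], [0, 0, 0]]
    - [[0, 0, -0.9], [0, 0, 0]]
    - [[0, 0, -0.8], [0, 0, 0]]
    - [[0, 0, -0.75], [0, 0, 0]]
    - [[0.92, 0.8, 0], [0, 0, 0]]
    - [[0.92, 0.8, 0], [0, 0, 0]]
    - [[0.92, 0.8, 0], [0, 0, 0]]
    - [[0.92, 0.8, 0], [0, 0, 0]]
    - [[0.92, 0.79, 0], [0, 0, 0]]
    - [[0.92, 0.78, 0], [0, 0, 0]]
    - [[0, 0, 0], [0, 0, 0]]
    - [[0, 0, 0.9], [0, 0, 0]]
    - [[0, 0, 0.9], [0, 0, 0]]
    - [[0, 0, 0], [0, 0, 0]]
  gripper: 0.0

```text
t: 31.75
eef_pos: [0.6113, 0.2409, 0.096]
tcp_rot: [0.292, 0.956, -0.002, -0.002]
ft_force: [-0.3, -0.3, 0.3]
finger_gap: 0.0198
grasp_force: 25.0
```

>>> carry_out:
  plan:
    - [[0, 0, 0], [0, 0, 0]]
    - [[0, 0, 0], [0, 0, 0]]
    - [[0, 0, 0], [0, 0, 0]]
    - [[0, 0, -0.7], [0, 0, -1]]
    - [[0, 0, -0.7], [0, 0, -1]]
    - [[0, 0, -0.4], [0, 0, -1]]
    - [[0, 0, 0], [0, 0, -1]]
    - [[0, 0, 0], [0, 0, -1]]
    - [[0, 0, 0], [0, 0, -1]]
    - [[0, 0, 0], [0, 0, -0.6]]
    - [[0, 0, 0], [0, 0, 0]]
  gripper: 0.45

```text
t: 33.12
eef_pos: [0.6124, 0.243, 0.1711]
tcp_rot: [0.008, 1.0, 0.0, 0.0]
ft_force: [-0.1, -0.2, 0.4]
finger_gap: 0.0391
grasp_force: 0.0
```

```bash
python3 - <<'E'
from h import *
for b in castings()["top"]: print(b[0]);rows([*b[0],.004],b[2])
E
```

```text
top
  [ 0.5127 -0.0743] [22. 65.] 55
  [ 0.696  -0.1037] [19.5 31.7] -1
[ 0.5127 -0.0743]
t 33.17 tcp [0.6124 0.243  0.171 ] yaw 179.0 tilt [0.03 0.02] q7 0.68 gap 0.0392 gf 0.0 ft [ 0.7 -0.7  1. ]
 turn -11.19 shift [ 7.93 -2.51  4.17]
[ 0.696  -0.1037]
t 33.17 tcp [0.6124 0.243  0.171 ] yaw 179.0 tilt [0.03 0.02] q7 0.68 gap 0.0392 gf 0.0 ft [ 0.7 -0.7  1. ]
 turn 0.01 shift [-2.24 -8.63  4.17]
```

>>> carry_out:
  plan:
    - [[-0.25, -0.96, 0], [0, 0, 0]]
    - [[-0.25, -0.96, 0], [0, 0, 0]]
    - [[-0.25, -0.96, 0], [0, 0, 0]]
    - [[-0.25, -0.96, 0], [0, 0, 0]]
    - [[-0.25, -0.96, 0], [0, 0, 0]]
    - [[-0.25, -0.96, 0], [0, 0, 0]]
    - [[-0.25, -0.96, 0], [0, 0, 0]]
    - [[-0.25, -0.96, 0], [0, 0, 0]]
    - [[-0.24, -0.95, 0], [0, 0, 0]]
    - [[0, 0, 0.8], [0, 0, 0]]
    - [[0, 0, 0.9], [0, 0, 0]]
    - [[0, 0, 0.9], [0, 0, 0]]
    - [[0, 0, 0.8], [0, 0, 0]]
    - [[0, 0, 0.5], [0, 0, 0]]
    - [[0, 0, 0.25], [0, 0, 0]]
    - [[0, 0, 0], [0, 0, 0]]
  gripper: 0.55

```text
t: 35.17
eef_pos: [0.6965, -0.1036, 0.0047]
tcp_rot: [0.008, 1.0, 0.0, -0.0]
ft_force: [0.4, 0.9, 0.6]
finger_gap: 0.0478
grasp_force: 0.0
```

```bash
python3 - <<'E'
from h import *
rows([.6958,-.1037,.004],179)
rows([.613,.243,.17],179)
E
```

```text
t 35.17 tcp [ 0.6965 -0.1036  0.0047] yaw 179.1 tilt [-0.    0.01] q7 1.14 gap 0.0478 gf 0.0 ft [0.4 0.9 0.6]
 turn 0.02 shift [ 0.02 -0.    0.02]
t 35.17 tcp [ 0.6965 -0.1036  0.0047] yaw 179.1 tilt [-0.    0.01] q7 1.14 gap 0.0478 gf 0.0 ft [0.4 0.9 0.6]
 turn 0.02 shift [ 2.24  8.63 -4.13]
```

>>> carry_out:
  plan:
    - [[0, 0, 0], [0, 0, 0]]
    - [[0, 0, 0], [0, 0, 0]]
    - [[0, 0, 0], [0, 0, 0]]
    - [[0, 0, 0], [0, 0, 0]]
    - [[0, 0, -0.8], [0, 0, 0]]
    - [[0, 0, -0.9], [0, 0, 0]]
    - [[0, 0, -0.9], [0, 0, 0]]
    - [[0, 0, -0.8], [0, 0, 0]]
    - [[0.24, 0.95, -0.75], [0, 0, 0]]
    - [[0.25, 0.96, 0], [0, 0, 0]]
    - [[0.25, 0.96, 0], [0, 0, 0]]
    - [[0.25, 0.96, 0], [0, 0, 0]]
    - [[0.25, 0.96, 0], [0, 0, 0]]
    - [[0.25, 0.96, 0], [0, 0, 0]]
    - [[0.25, 0.96, 0], [0, 0, 0]]
    - [[0.25, 0.96, 0], [0, 0, 0]]
    - [[0.25, 0.96, 0], [0, 0, 0]]
    - [[0, 0, 0], [0, 0, 0]]
    - [[0, 0, 0.9], [0, 0, 0]]
    - [[0, 0, 0.9], [0, 0, 0]]
  gripper: 0.0

```text
t: 37.67
eef_pos: [0.6134, 0.2421, 0.0987]
tcp_rot: [0.008, 1.0, -0.0, 0.001]
ft_force: [-0.3, -5.5, 37.7]
finger_gap: 0.0199
grasp_force: 24.8
```

>>> carry_out:
  plan:
    - [[0, 0, 0], [0, 0, 0]]
    - [[0, 0, 0], [0, 0, 0]]
    - [[0, 0, 0], [0, 0, 0]]
    - [[0, 0, -0.7], [0, 0, 0]]
    - [[0, 0, -0.7], [0, 0, 0]]
    - [[0, 0, -0.4], [0, 0, 0]]
    - [[0.96, 0, 0], [0, 0, 0.8]]
    - [[0.96, 0, 0], [0, 0, 0.8]]
    - [[0.96, 0, 0], [0, 0, 0]]
    - [[0, 0, 0], [0, 0, 0]]
  gripper: 0.45

```text
t: 38.92
eef_pos: [0.4953, 0.2532, 0.1707]
tcp_rot: [0.076, 0.997, -0.001, 0.0]
ft_force: [-0.2, -0.5, 0.8]
finger_gap: 0.039
grasp_force: 0.0
```

```bash
python3 - <<'E'
from h import *
castings()
im=snapshot("top");cv2.imwrite("pics/t2f.png",im);cv2.imwrite("pics/t2.png",cv2.resize(im[120:300,140:400],(800,554),interpolation=cv2.INTER_CUBIC))
[print(b) for b in blobs("top",im,z=.006,amin=5000,amax=60000) if .3<b[0][0]<.7 and -.2<b[0][1]<.4]
rows([.480,-.053,.010],171.4)
E
```

```text
top
(array([ 0.4808, -0.0516]), array([100.4, 100.8]), 90)
(array([0.6486, 0.2715]), array([131.1, 136.6]), -5)
t 39.02 tcp [0.4982 0.2521 0.1707] yaw 171.1 tilt [ 0.06 -0.06] q7 0.52 gap 0.0389 gf 0.0 ft [ 0.6 -0.   0.3]
 turn -0.06 shift [-0.69 -7.61  4.02]
```

View pics/t2.png

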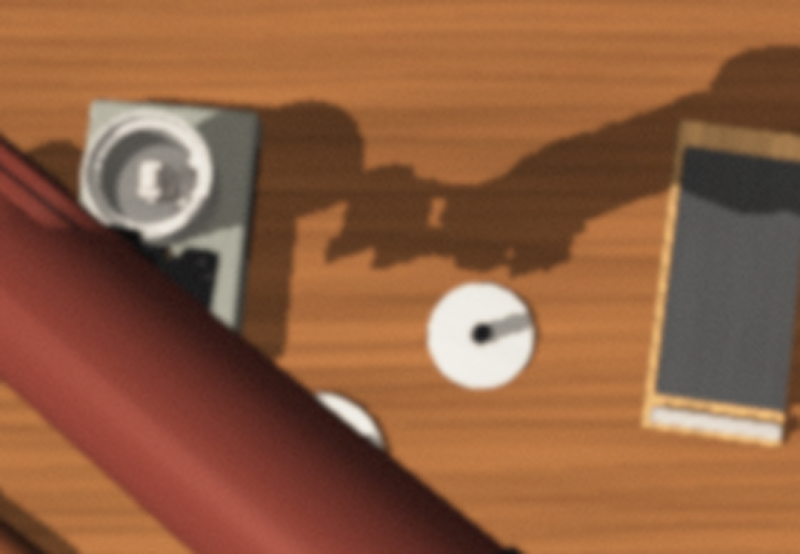

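The top view shows the bench clear of castings, the lid still at its place, and a bright stack in the pot at crop (150,180). The 38 N reading suggests the castings have stacked into a tower, so I'm looking closer.

```bash
python3 - <<'E'
from h import *
t=cv2.imread("pics/t2f.png"); s=snapshot("side")
a=cv2.resize(t[150:205,160:215],(400,400),interpolation=cv2.INTER_CUBIC)
b=cv2.resize(s[120:175,281:336],(400,400),interpolation=cv2.INTER_CUBIC)
cv2.imwrite("pics/pot.png",cv2.convertScaleAbs(np.hstack([a,b]),alpha=1.1))
print(w2p("top",[.613,.243,.05]),w2p("top",[.613,.243,.115]),w2p("side",[.613,.243,.115]))
E
```

```text
[193.62319645 182.14235993] [188.74925041 177.31142203] [307.68669624 143.99135714]
```

View pics/pot.png

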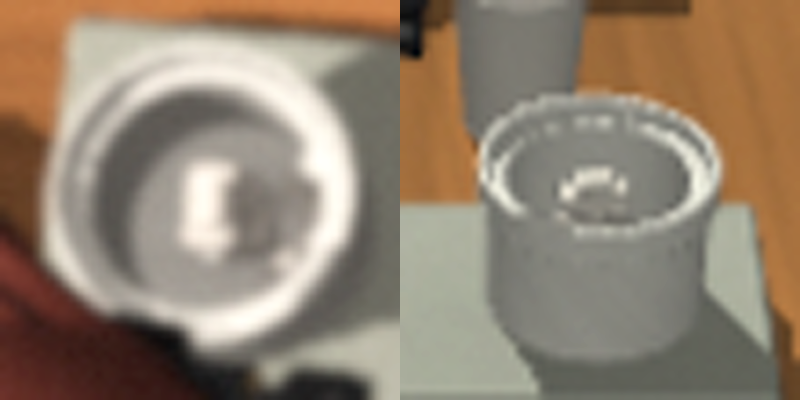

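```bash
python3 - <<'E'
from h import *
t=(160+(207+.5)/7.27-.5,150+(208+.5)/7.27-.5); s=(281+(195+.5)/7.27-.5,120+(185+.5)/7.27-.5)
for z in(.07,.08,.09,.1,.105,.11,.114):
    a=p2w("top",*t,z);b=p2w("side",*s,z);print(z,a[:2].round(4),b[:2].round(4),((a-b)[:2]*1e3).round(1))
rows([.613,.243,.15],179)
E
```

```text
0.07 [0.6204 0.2549] [0.6218 0.2999] [ -1.4 -45. ]
0.08 [0.6182 0.2527] [0.6194 0.286 ] [ -1.2 -33.3]
0.09 [0.6161 0.2505] [0.617 0.272] [ -1.  -21.6]
0.1 [0.6139 0.2482] [0.6147 0.2581] [-0.8 -9.8]
0.105 [0.6128 0.2471] [0.6135 0.2511] [-0.7 -4. ]
0.11 [0.6117 0.246 ] [0.6123 0.2441] [-0.6  1.9]
0.114 [0.6108 0.2451] [0.6114 0.2385] [-0.6  6.6]
t 39.08 tcp [0.4986 0.252  0.1706] yaw 171.0 tilt [ 0.03 -0.02] q7 0.52 gap 0.039 gf 0.0 ft [ 1.  -0.3  0.3]
 turn -1.59 shift [-2.86 -0.18  0.51]
```

>>> carry_out:
  plan:
    - [[0, 0, 0], [0, 0, -0.8]]
    - [[0, 0, 0], [0, 0, -0.8]]
    - [[-0.95, -0.04, 0], [0, 0, 0]]
    - [[-0.95, -0.04, 0], [0, 0, 0]]
    - [[-0.94, -0.03, 0], [0, 0, 0]]
    - [[0, 0, 0], [0, 0, 0]]
    - [[0, 0, 0.6], [0, 0, 0]]
    - [[0, 0, 0.6], [0, 0, 0]]
    - [[0, 0, 0.35], [0, 0, 0]]
    - [[0, 0, 0.2], [0, 0, 0]]
    - [[0, 0, 0], [0, 0, 0]]
  gripper: 0.45

```text
t: 40.45
eef_pos: [0.611, 0.2464, 0.1002]
tcp_rot: [0.008, 1.0, -0.0, -0.0]
ft_force: [0.4, 0.5, 0.7]
finger_gap: 0.0389
grasp_force: 0.0
```

>>> carry_out:
  plan:
    - [[0, 0, 0], [0, 0, 0]]
    - [[0, 0, 0], [0, 0, 0]]
    - [[0, 0, 0], [0, 0, 0]]
    - [[0, 0, 0], [0, 0, 0]]
  gripper: 0.0
  force: 15

```text
t: 40.95
eef_pos: [0.6113, 0.2466, 0.1008]
tcp_rot: [0.008, 1.0, 0.0, 0.0]
ft_force: [0.1, -0.0, 0.1]
finger_gap: 0.021
grasp_force: 15.0
```

>>> carry_out:
  plan:
    - [[0, 0, -0.6], [0, 0, 0]]
    - [[0, 0, -0.6], [0, 0, 0]]
    - [[0, 0, -0.6], [0, 0, 0]]
    - [[0.9, 0, 0], [0, 0, 0]]
    - [[0.9, 0, 0], [0, 0, 0]]
    - [[0.9, 0, 0], [0, 0, 0]]
    - [[0, 0, 0], [0, 0, 0]]

```text
t: 41.82
eef_pos: [0.5014, 0.2492, 0.1746]
tcp_rot: [0.006, 1.0, -0.001, 0.001]
ft_force: [-0.0, 0.0, 0.3]
finger_gap: 0.0207
grasp_force: 15.0
```

```bash
python3 - <<'E'
from h import *
t=snapshot("top"); s=snapshot("side")
a=cv2.resize(t[150:205,160:215],(400,400),interpolation=cv2.INTER_CUBIC)
b=cv2.resize(s[120:175,281:336],(400,400),interpolation=cv2.INTER_CUBIC)
cv2.imwrite("pics/pot2.png",cv2.convertScaleAbs(np.hstack([a,b]),alpha=1.1))
rows([.613,.243,.17],179)
E
```

```text
t 41.92 tcp [0.504  0.2483 0.1742] yaw 179.1 tilt [ 0.15 -0.02] q7 0.68 gap 0.0207 gf 15.0 ft [-0.  -0.6 -0.6]
 turn 0.02 shift [-2.73 -0.08  0.1 ]
```

View pics/pot2.png

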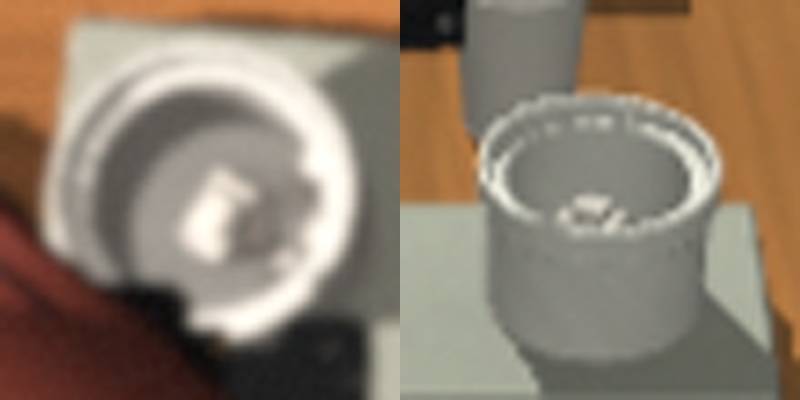

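```bash
python3 - <<'E'
from h import *
t=(160+(213+.5)/7.27-.5,150+(215+.5)/7.27-.5); s=(281+(192+.5)/7.27-.5,120+(212+.5)/7.27-.5)
for z in(.07,.08,.09,.1):
    a=p2w("top",*t,z);b=p2w("side",*s,z);print(z,a[:2].round(4),b[:2].round(4),((a-b)[:2]*1e3).round(1))
rows([.6253,.2613,.1],56)
E
```

```text
0.07 [0.6176 0.2525] [0.6171 0.2778] [  0.5 -25.3]
0.08 [0.6155 0.2503] [0.6148 0.264 ] [  0.6 -13.7]
0.09 [0.6133 0.2481] [0.6125 0.2503] [ 0.8 -2.2]
0.1 [0.6111 0.2459] [0.6102 0.2365] [1.  9.3]
t 41.92 tcp [0.504  0.2483 0.1742] yaw 179.1 tilt [ 0.15 -0.02] q7 0.68 gap 0.0207 gf 15.0 ft [-0.  -0.6 -0.6]
 turn -11.38 shift [-1.97 -2.33  1.85]
```

>>> carry_out:
  plan:
    - [[0, 0, 0], [0, 0, -1]]
    - [[0, 0, 0], [0, 0, -1]]
    - [[0, 0, 0], [0, 0, -1]]
    - [[0, 0, 0], [0, 0, -1]]
    - [[0, 0, 0], [0, 0, -1]]
    - [[0, 0, 0], [0, 0, -1]]
    - [[0, 0, 0], [0, 0, -1]]
    - [[0, 0, 0], [0, 0, -1]]
    - [[0, 0, 0], [0, 0, -1]]
    - [[0, 0, 0], [0, 0, -1]]
    - [[0, 0, 0], [0, 0, -1]]
    - [[0, 0, 0], [0, 0, -0.4]]
    - [[-0.66, -0.78, 0], [0, 0, 0]]
    - [[-0.66, -0.78, 0], [0, 0, 0]]
    - [[-0.65, -0.77, 0], [0, 0, 0]]
    - [[0, 0, 0], [0, 0, 0]]
    - [[0, 0, 0], [0, 0, 0]]

```text
t: 44.05
eef_pos: [0.6242, 0.2621, 0.1724]
tcp_rot: [-0.47, 0.883, 0.0, -0.0]
ft_force: [0.1, 0.4, 0.1]
finger_gap: 0.0209
grasp_force: 15.0
```

```bash
python3 - <<'E'
from h import *
rows([.6253,.2613,.088],56)
E
```

```text
t 44.05 tcp [0.6242 0.2621 0.1724] yaw -123.9 tilt [-0.05  0.04] q7 1.69 gap 0.0209 gf 15.0 ft [0.1 0.4 0.1]
 turn 0.02 shift [ 0.   -0.03  2.11]
```

>>> carry_out:
  plan:
    - [[0, 0, 0.6], [0, 0, 0]]
    - [[0, 0, 0.6], [0, 0, 0]]
    - [[0, 0, 0.4], [0, 0, 0]]
    - [[0, 0, 0.2], [0, 0, 0]]
    - [[0, 0, 0.2], [0, 0, 0]]
    - [[0, 0, 0.1], [0, 0, 0]]
    - [[0, 0, 0], [0, 0, 0]]

```text
t: 44.92
eef_pos: [0.6257, 0.2623, 0.0899]
tcp_rot: [-0.47, 0.883, -0.0, 0.002]
ft_force: [0.9, 0.2, 4.9]
finger_gap: 0.02
grasp_force: 15.0
```

>>> carry_out:
  plan:
    - [[0, 0, 0], [0, 0, 0]]
    - [[0, 0, 0], [0, 0, 0]]
    - [[0, 0, 0], [0, 0, 0]]
    - [[0, 0, -0.7], [0, 0, 0]]
    - [[0, 0, -0.7], [0, 0, 0]]
    - [[0, 0, -0.7], [0, 0, 0]]
    - [[0.9, 0.2, 0], [0, 0, 0]]
    - [[0.9, 0.2, 0], [0, 0, 0]]
    - [[0.9, 0.9, 0], [0, 0, 0]]
    - [[0, 0.9, 0], [0, 0, 0]]
    - [[0, 0, 0], [0, 0, 0]]
  gripper: 0.3

```text
t: 46.3
eef_pos: [0.4892, 0.2224, 0.173]
tcp_rot: [-0.472, 0.882, -0.001, 0.0]
ft_force: [0.2, 0.7, -0.1]
finger_gap: 0.0265
grasp_force: 0.0
```

```bash
python3 - <<'E'
from h import *
t=snapshot("top"); s=snapshot("side")
a=cv2.resize(t[150:205,160:215],(400,400),interpolation=cv2.INTER_CUBIC)
b=cv2.resize(s[120:175,281:336],(400,400),interpolation=cv2.INTER_CUBIC)
cv2.imwrite("pics/pot3.png",cv2.convertScaleAbs(np.hstack([a,b]),alpha=1.1))
rows([.613,.243,.17],56)
E
```

```text
t 46.4 tcp [0.4916 0.2208 0.1728] yaw -123.9 tilt [ 0.06 -0.04] q7 1.73 gap 0.0263 gf 0.0 ft [ 0.2 -0.3  0.4]
 turn 0.02 shift [-2.16 -2.2   0.07]
```

View pics/pot3.png

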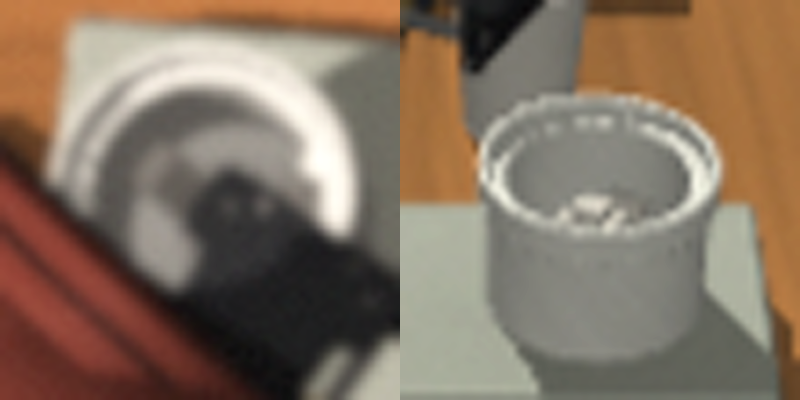

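>>> carry_out:
  plan:
    - [[0, 0, 0], [0, 0, 1]]
    - [[0, 0, 0], [0, 0, 1]]
    - [[0, 0, 0], [0, 0, 1]]
    - [[0, 0, 0], [0, 0, 1]]
    - [[0, 0, 0], [0, 0, 1]]
    - [[0, 0, 0], [0, 0, 1]]
    - [[0, 0, 0], [0, 0, 1]]
    - [[0, 0, 0], [0, 0, 1]]
    - [[0, 0, 0], [0, 0, 1]]
    - [[0, 0, 0], [0, 0, 1]]
    - [[0, 0, 0], [0, 0, 1]]
    - [[0, 0, 0], [0, 0, 1]]
    - [[0, 0, 0], [0, 0, 0.95]]
    - [[0, -0.9, 0], [0, 0, 0]]
    - [[0, -0.9, 0], [0, 0, 0]]
    - [[0, -0.9, 0], [0, 0, 0]]
    - [[0, -0.9, 0], [0, 0, 0]]
    - [[0, -0.9, 0], [0, 0, 0]]
    - [[0, -0.9, 0], [0, 0, 0]]
    - [[0, 0, 0], [0, 0, 0]]
  gripper: 0.55

```text
t: 48.9
eef_pos: [0.459, 0.0041, 0.1725]
tcp_rot: [0.078, 0.997, -0.0, -0.0]
ft_force: [0.8, 0.2, 0.1]
finger_gap: 0.0479
grasp_force: 0.0
```

```bash
python3 - <<'E'
from h import *
rows([.480,-.0525,.010],171.4)
E
```

```text
t 48.9 tcp [0.459  0.0041 0.1725] yaw 171.1 tilt [-0.02 -0.02] q7 1.3 gap 0.0479 gf 0.0 ft [0.8 0.2 0.1]
 turn -0.07 shift [-0.73 -1.32  4.06]
```

>>> carry_out:
  plan:
    - [[-0.37, -0.66, 0.5], [0, 0, 0]]
    - [[-0.36, -0.66, 0.5], [0, 0, 0]]
    - [[0, 0, 0.9], [0, 0, 0]]
    - [[0, 0, 0.9], [0, 0, 0]]
    - [[0, 0, 0.7], [0, 0, 0]]
    - [[0, 0, 0.4], [0, 0, 0]]
    - [[0, 0, 0.12], [0, 0, 0]]
    - [[0, 0, 0], [0, 0, 0]]

```text
t: 49.9
eef_pos: [0.4803, -0.0488, 0.0122]
tcp_rot: [0.075, 0.997, 0.0, 0.0]
ft_force: [0.0, -0.1, 0.0]
finger_gap: 0.0479
grasp_force: 0.0
```

>>> carry_out:
  plan:
    - [[0, 0, 0], [0, 0, 0]]
    - [[0, 0, 0], [0, 0, 0]]
    - [[0, 0, 0], [0, 0, 0]]
    - [[0, 0, 0], [0, 0, 0]]
    - [[0, 0, 0], [0, 0, 0]]
  gripper: 0.0
  force: 8

```text
t: 50.52
eef_pos: [0.4798, -0.0495, 0.0121]
tcp_rot: [0.076, 0.997, -0.0, 0.0]
ft_force: [-0.7, -2.7, 4.5]
finger_gap: 0.0199
grasp_force: 8.0
```

```bash
python3 - <<'E'
from h import *
rows([.480,-.0525,.010],171.4)
E
```

```text
t 50.52 tcp [ 0.4798 -0.0495  0.0121] yaw 171.3 tilt [ 0.01 -0.04] q7 1.16 gap 0.0199 gf 8.0 ft [-0.7 -2.7  4.5]
 turn -0.01 shift [-0.01 -0.07  0.05]
```

>>> carry_out:
  plan:
    - [[0, 0, 0], [0, 0, 0]]
    - [[0, 0, 0], [0, 0, 0]]
    - [[0, 0, 0], [0, 0, 1]]
    - [[0, 0, 0], [0, 0, 1]]
    - [[0, 0, 0], [0, 0, 1]]
    - [[0, 0, 0], [0, 0, 1]]
    - [[0, 0, 0], [0, 0, 1]]
    - [[0, 0, 0], [0, 0, 1]]
    - [[0, 0, 0], [0, 0, 1]]
    - [[0, 0, 0], [0, 0, 1]]
    - [[0, 0, 0], [0, 0, 1]]
    - [[0, 0, 0], [0, 0, 1]]
    - [[0, 0, 0], [0, 0, 1]]
    - [[0, 0, 0], [0, 0, 1]]
    - [[0, 0, 0], [0, 0, 1]]
    - [[0, 0, 0], [0, 0, 1]]
    - [[0, 0, 0], [0, 0, 1]]
    - [[0, 0, 0], [0, 0, 1]]
    - [[0, 0, 0], [0, 0, 1]]
    - [[0, 0, 0], [0, 0, 1]]
  gripper: 0.5

```text
t: 53.02
eef_pos: [0.4795, -0.0487, 0.0116]
tcp_rot: [0.759, 0.651, 0.0, -0.0]
ft_force: [-0.3, 0.2, 0.5]
finger_gap: 0.0437
grasp_force: 0.0
```

>>> carry_out:
  plan:
    - [[0, 0, 0.05], [0, 0, 0]]
    - [[0, 0, 0], [0, 0, 0]]
    - [[0, 0, 0], [0, 0, 0]]
    - [[0, 0, 0], [0, 0, 0]]
    - [[0, 0, 0], [0, 0, 0]]
  gripper: 0.0
  force: 40

```text
t: 53.65
eef_pos: [0.4796, -0.0491, 0.0097]
tcp_rot: [0.758, 0.652, -0.0, -0.0]
ft_force: [0.6, 0.4, -1.4]
finger_gap: 0.019
grasp_force: 40.0
```

```bash
python3 - <<'E'
from h import *
rows([.480,-.0525,.010],81.4)
E
```

```text
t 53.65 tcp [ 0.4796 -0.0491  0.0097] yaw 81.4 tilt [-0.01  0.  ] q7 -0.3 gap 0.019 gf 40.0 ft [ 0.6  0.4 -1.4]
 turn -0.01 shift [-0.08  0.02 -0.01]
```

>>> carry_out:
  plan:
    - [[0, 0, -0.5], [0, 0, 0]]
    - [[0, 0, -0.8], [0, 0, 0]]
    - [[0, 0, -0.8], [0, 0, 0]]
    - [[0, 0, -0.6], [0, 0, 0]]
    - [[0, 0, 0], [0, 0, 0]]
    - [[0, 0, 0], [0, 0, 0]]

```text
t: 54.4
eef_pos: [0.479, -0.0491, 0.1168]
tcp_rot: [0.758, 0.652, -0.0, -0.0]
ft_force: [0.1, -0.1, -1.2]
finger_gap: 0.0192
grasp_force: 40.0
```

```bash
python3 - <<'E'
from h import *
rows([.4776,-.2812,.0397],81.4)
E
```

```text
t 54.4 tcp [ 0.479  -0.0491  0.1168] yaw 81.4 tilt [-0.07  0.  ] q7 -0.2 gap 0.0192 gf 40.0 ft [ 0.1 -0.1 -1.2]
 turn -0.01 shift [-5.74  0.83  1.93]
```

>>> carry_out:
  plan:
    - [[-0.72, 0.1, 0], [0, 0, 0]]
    - [[-0.72, 0.1, 0], [0, 0, 0]]
    - [[-0.72, 0.1, 0], [0, 0, 0]]
    - [[-0.72, 0.1, 0], [0, 0, 0]]
    - [[-0.72, 0.1, 0], [0, 0, 0]]
    - [[-0.72, 0.11, 0], [0, 0, 0]]
    - [[-0.72, 0.11, 0], [0, 0, 0]]
    - [[-0.7, 0.11, 0], [0, 0, 0]]
    - [[0, 0, 0], [0, 0, 0]]
    - [[0, 0, 0.5], [0, 0, 0]]
    - [[0, 0, 0.5], [0, 0, 0]]
    - [[0, 0, 0.5], [0, 0, 0]]
    - [[0, 0, 0], [0, 0, 0]]
    - [[0, 0, 0], [0, 0, 0]]
    - [[0, 0, 0], [0, 0, 0]]

```text
t: 56.28
eef_pos: [0.4785, -0.2811, 0.0585]
tcp_rot: [0.758, 0.652, 0.0, 0.001]
ft_force: [0.4, 0.2, -1.3]
finger_gap: 0.0188
grasp_force: 40.0
```

```bash
python3 - <<'E'
from h import *
rows([.4776,-.2812,.0397],81.4)
t=snapshot("top"); s=snapshot("side")
a=cv2.resize(t[150:290,320:460],(400,400),interpolation=cv2.INTER_CUBIC)
b=cv2.resize(s[220:360,230:370],(400,400),interpolation=cv2.INTER_CUBIC)
cv2.imwrite("pics/rub.png",np.hstack([a,b]))
E
```

```text
t 56.27 tcp [ 0.4785 -0.2811  0.0585] yaw 81.4 tilt [ 0.06 -0.03] q7 0.18 gap 0.0188 gf 40.0 ft [ 0.4  0.2 -1.3]
 turn -0.01 shift [-0.01 -0.02  0.47]
```

View pics/rub.png

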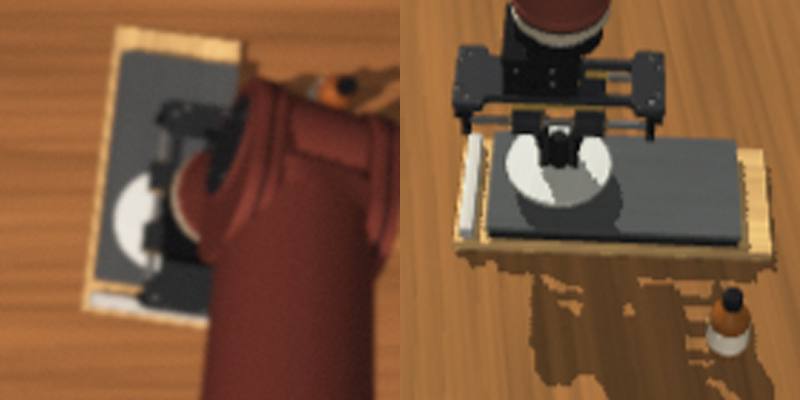

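The picture shows the lid over the clip half of the pad, centred across it: disc at (145,220) in the top half and (558,170) in the side half. It is clear of the clip, so I press down.

>>> carry_out:
  plan:
    - [[0, 0, 0.2], [0, 0, 0]]
    - [[0, 0, 0.15], [0, 0, 0]]
    - [[0, 0, 0.1], [0, 0, 0]]
    - [[0, 0, 0.05], [0, 0, 0]]
    - [[0, 0, 0.05], [0, 0, 0]]
    - [[0, 0, 0.05], [0, 0, 0]]
    - [[0, 0, 0], [0, 0, 0]]
    - [[0, 0, 0], [0, 0, 0]]

```text
t: 57.38
eef_pos: [0.4778, -0.281, 0.0339]
tcp_rot: [0.758, 0.652, -0.0, -0.0]
ft_force: [-3.0, 1.5, 3.7]
finger_gap: 0.0189
grasp_force: 40.0
```

```bash
python3 - <<'E'
from h import *
rows([.4776,-.2812,.0327],81.4)
E
```

```text
t 57.38 tcp [ 0.4778 -0.281   0.0339] yaw 81.4 tilt [-0.01  0.  ] q7 0.17 gap 0.0189 gf 40.0 ft [-3.   1.5  3.7]
 turn -0.01 shift [-0.01 -0.01  0.03]
```

>>> carry_out:
  plan:
    - [[0, 0, 0.05], [0, 0, 0]]
    - [[0, 0, 0], [0, 0, 0]]
    - [[0, 0.06, 0], [0, 0, 0]]
    - [[0, 0.12, 0], [0, 0, 0]]
    - [[0, 0.12, 0], [0, 0, 0]]
    - [[0, 0.12, 0], [0, 0, 0]]
    - [[0, 0.12, 0], [0, 0, 0]]
    - [[0, 0.12, 0], [0, 0, 0]]
    - [[0, 0.12, 0], [0, 0, 0]]
    - [[0, 0.12, 0], [0, 0, 0]]

```text
t: 58.62
eef_pos: [0.5134, -0.2869, 0.0318]
tcp_rot: [0.759, 0.652, -0.0, -0.0]
ft_force: [-4.6, 0.7, 6.4]
finger_gap: 0.0191
grasp_force: 40.0
```

```bash
python3 - <<'E'
from h import *
rows([.5874,-.2976,.0327],81.4)
E
```

```text
t 58.62 tcp [ 0.5134 -0.2869  0.0318] yaw 81.3 tilt [-0.03 -0.02] q7 0.14 gap 0.0191 gf 40.0 ft [-4.6  0.7  6.4]
 turn -0.01 shift [ 0.01  1.87 -0.02]
```

>>> carry_out:
  plan:
    - [[0, 0.12, -0.01], [0, 0, 0]]
    - [[0, 0.12, 0], [0, 0, 0]]
    - [[0, 0.12, 0], [0, 0, 0]]
    - [[0, 0.12, 0], [0, 0, 0]]
    - [[0, 0.12, 0], [0, 0, 0]]
    - [[0, 0.12, 0], [0, 0, 0]]
    - [[0, 0.12, 0], [0, 0, 0]]
    - [[0, 0.12, 0], [0, 0, 0]]
    - [[0, 0.12, 0], [0, 0, 0]]
    - [[0, 0.12, 0], [0, 0, 0]]
    - [[0, 0.12, 0], [0, 0, 0]]
    - [[0, 0.12, 0], [0, 0, 0]]
    - [[0, 0.12, 0], [0, 0, 0]]
    - [[0, 0.12, 0], [0, 0, 0]]
    - [[0, 0.12, 0], [0, 0, 0]]
    - [[0, 0.06, 0], [0, 0, 0]]
    - [[0, 0, 0], [0, 0, 0]]
    - [[0, 0, 0], [0, 0, 0]]

```text
t: 60.88
eef_pos: [0.5873, -0.2981, 0.0324]
tcp_rot: [0.758, 0.652, 0.0, 0.0]
ft_force: [-2.2, -0.1, 5.6]
finger_gap: 0.0191
grasp_force: 40.0
```

```bash
python3 - <<'E'
from h import *
rows([.4766,-.2812,.0327],81.4)
E
```

```text
t 60.88 tcp [ 0.5873 -0.2981  0.0324] yaw 81.3 tilt [ 0.03 -0.03] q7 0.09 gap 0.0191 gf 40.0 ft [-2.2 -0.1  5.6]
 turn -0.01 shift [ 0.   -2.8  -0.01]
```

>>> carry_out:
  plan:
    - [[0, -0.06, 0], [0, 0, 0]]
    - [[0, -0.12, 0], [0, 0, 0]]
    - [[0, -0.12, 0], [0, 0, 0]]
    - [[0, -0.12, 0], [0, 0, 0]]
    - [[0, -0.12, 0], [0, 0, 0]]
    - [[0, -0.12, 0], [0, 0, 0]]
    - [[0, -0.12, 0], [0, 0, 0]]
    - [[0, -0.12, 0], [0, 0, 0]]
    - [[0, -0.12, 0], [0, 0, 0]]
    - [[0, -0.12, 0], [0, 0, 0]]

```text
t: 62.12
eef_pos: [0.5422, -0.2908, 0.0325]
tcp_rot: [0.758, 0.652, 0.0, 0.001]
ft_force: [4.6, -1.1, 5.8]
finger_gap: 0.019
grasp_force: 40.0
```

>>> carry_out:
  plan:
    - [[0, -0.12, 0], [0, 0, 0]]
    - [[0, -0.12, 0], [0, 0, 0]]
    - [[0, -0.12, 0], [0, 0, 0]]
    - [[0, -0.12, 0], [0, 0, 0]]
    - [[0, -0.12, 0], [0, 0, 0]]
    - [[0, -0.12, 0], [0, 0, 0]]
    - [[0, -0.12, 0], [0, 0, 0]]
    - [[0, -0.12, 0], [0, 0, 0]]
    - [[0, -0.12, 0], [0, 0, 0]]
    - [[0, -0.12, 0], [0, 0, 0]]
    - [[0, -0.12, 0], [0, 0, 0]]
    - [[0, -0.12, 0], [0, 0, 0]]
    - [[0, -0.12, 0], [0, 0, 0]]
    - [[0, -0.1, 0], [0, 0, 0]]
    - [[0, 0, 0], [0, 0, 0]]
    - [[0, 0, 0], [0, 0, 0]]

```text
t: 64.12
eef_pos: [0.476, -0.2808, 0.0322]
tcp_rot: [0.758, 0.652, -0.0, -0.0]
ft_force: [2.3, -1.0, 5.3]
finger_gap: 0.0187
grasp_force: 40.0
```

```bash
python3 - <<'E'
from h import *
rows([.4776,-.2812,.0327],81.4)
rows([.613,.243,.17],81.4)
E
```

```text
t 64.12 tcp [ 0.476  -0.2808  0.0322] yaw 81.3 tilt [-0.01 -0.  ] q7 0.17 gap 0.0187 gf 40.0 ft [ 2.3 -1.   5.3]
 turn -0.01 shift [-0.    0.04 -0.01]
t 64.12 tcp [ 0.476  -0.2808  0.0322] yaw 81.3 tilt [-0.01 -0.  ] q7 0.17 gap 0.0187 gf 40.0 ft [ 2.3 -1.   5.3]
 turn -0.01 shift [13.46  1.43 -3.44]
```

>>> carry_out:
  plan:
    - [[0, 0, -0.4], [0, 0, 0]]
    - [[0, 0, -0.8], [0, 0, 0]]
    - [[0, 0, -0.9], [0, 0, 0]]
    - [[0, 0, -0.9], [0, 0, 0]]
    - [[0, 0, -0.6], [0, 0, 0]]
    - [[0.96, 0.1, 0], [0, 0, 0]]
    - [[0.96, 0.1, 0], [0, 0, 0]]
    - [[0.96, 0.1, 0], [0, 0, 0]]
    - [[0.96, 0.1, 0], [0, 0, 0]]
    - [[0.96, 0.1, 0], [0, 0, 0]]
    - [[0.96, 0.1, 0], [0, 0, 0]]
    - [[0.96, 0.1, 0], [0, 0, 0]]
    - [[0.96, 0.1, 0], [0, 0, 0]]
    - [[0.96, 0.1, 0], [0, 0, 0]]
    - [[0.96, 0.1, 0], [0, 0, 0]]
    - [[0.96, 0.1, 0], [0, 0, 0]]
    - [[0.96, 0.11, 0], [0, 0, 0]]
    - [[0.96, 0.11, 0], [0, 0, 0]]
    - [[0.96, 0.11, 0], [0, 0, 0]]
    - [[0, 0, 0], [0, 0, 0]]

```text
t: 66.62
eef_pos: [0.6118, 0.2453, 0.1756]
tcp_rot: [0.757, 0.654, -0.001, -0.001]
ft_force: [-0.5, -0.1, -0.9]
finger_gap: 0.0192
grasp_force: 40.0
```

>>> carry_out:
  plan:
    - [[0, 0, 0], [0, 0, 0]]
    - [[0, 0, 0.3], [0, 0, 0]]
    - [[0, 0, 0.2], [0, 0, 0]]
    - [[0, 0, 0], [0, 0, 0]]
    - [[0, 0, 0], [0, 0, 0]]

```text
t: 67.25
eef_pos: [0.6138, 0.2419, 0.1563]
tcp_rot: [0.758, 0.652, 0.0, -0.0]
ft_force: [0.0, -0.2, -1.0]
finger_gap: 0.019
grasp_force: 40.0
```

```bash
python3 - <<'E'
from h import *
rows([.613,.243,.1347],81.4)
t=snapshot("top"); s=snapshot("side"); cv2.imwrite("pics/t5f.png",t); cv2.imwrite("pics/s5f.png",s)
a=cv2.resize(t[140:215,145:220],(400,400),interpolation=cv2.INTER_CUBIC)
b=cv2.resize(s[100:175,270:345],(400,400),interpolation=cv2.INTER_CUBIC)
cv2.imwrite("pics/hov.png",np.hstack([a,b]))
E
```

```text
t 67.25 tcp [0.6138 0.2419 0.1563] yaw 81.3 tilt [-0.  0.] q7 -0.81 gap 0.019 gf 40.0 ft [ 0.  -0.2 -1. ]
 turn -0.01 shift [ 0.02 -0.02  0.54]
```

View pics/hov.png

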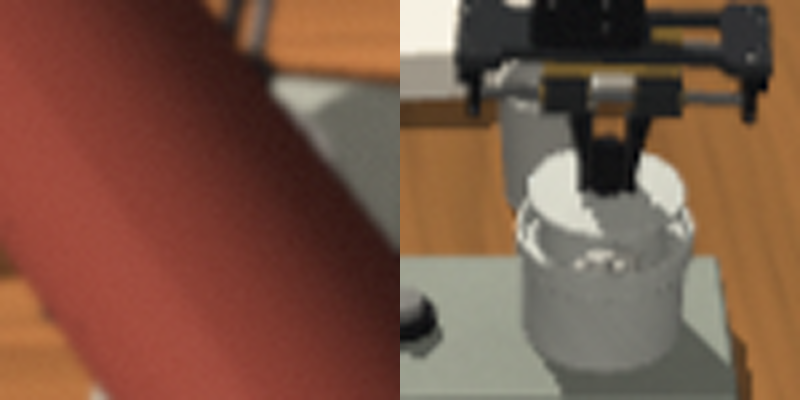

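The side half shows the lid disc spanning columns 528-686 above the pot's rim at 517-694, so it is centred in x to about 1 mm. I check the other direction by projection.

```bash
python3 - <<'E'
from h import *
import cv2
s=cv2.imread("pics/s5f.png"); s0=cv2.imread("pics/side0.png")
def prof(im,u,lo,hi): return im[lo:hi,u].mean(1).astype(int).tolist()
def ring(n,c,r,k=72):
    return np.array([w2p(n,[c[0]+r*np.cos(a),c[1]+r*np.sin(a),c[2]]) for a in np.linspace(0,2*np.pi,k,endpoint=False)])
L=ring("side",[.6138,.2419,.1526],.05); Lb=ring("side",[.6138,.2419,.1466],.05)
print("pred lid: left/right",L[:,0].min().round(2),L[:,0].max().round(2),"top",L[:,1].min().round(2),"bottom(under)",Lb[:,1].max().round(2))
P=ring("side",[.613,.243,.123],.057); print("pred pot rim: ",P[:,0].min().round(2),P[:,0].max().round(2),P[:,1].min().round(2),P[:,1].max().round(2))
print("lid col 299",list(zip(range(122,136),prof(s,299,122,136))))
print("rim row0 col 308 back",list(zip(range(128,142),prof(s0,308,128,142))))
print("rim front",list(zip(range(146,160),prof(s0,308,146,160))))
print("lid row 137 left",list(zip(range(288,300),s[137,288:300].mean(1).astype(int).tolist())))
print("lid row 137 right",list(zip(range(318,330),s[137,318:330].mean(1).astype(int).tolist())))
i=np.argmin(abs(L[36:,0]-299)); print("pred lid top edge at col 299:",sorted(p[1] for p in L if abs(p[0]-299)<1.5))
# top view rim fit
t=cv2.imread("pics/top0.png"); g=t[145:210,155:222].mean(2)
Q=ring("top",[.613,.243,.123],.057); print("pred top rim",Q.min(0).round(2),Q.max(0).round(2))
print("row 177",list(zip(range(160,174),t[177,160:174].mean(1).astype(int).tolist())),list(zip(range(204,216),t[177,204:216].mean(1).astype(int).tolist())))
E
```

```text
pred lid: left/right 293.52 323.25 top 126.73 bottom(under) 145.09
pred pot rim:  291.02 324.54 132.62 151.96
lid col 299 [(122, 102), (123, 108), (124, 109), (125, 109), (126, 109), (127, 109), (128, 141), (129, 196), (130, 214), (131, 214), (132, 213), (133, 213), (134, 213), (135, 213)]
rim row0 col 308 back [(128, 91), (129, 92), (130, 91), (131, 91), (132, 113), (133, 126), (134, 120), (135, 111), (136, 151), (137, 136), (138, 113), (139, 114), (140, 114), (141, 113)]
rim front [(146, 113), (147, 114), (148, 114), (149, 115), (150, 115), (151, 145), (152, 132), (153, 114), (154, 114), (155, 114), (156, 110), (157, 111), (158, 113), (159, 112)]
lid row 137 left [(288, 108), (289, 110), (290, 103), (291, 100), (292, 102), (293, 144), (294, 176), (295, 207), (296, 211), (297, 212), (298, 212), (299, 211)]
lid row 137 right [(318, 209), (319, 207), (320, 205), (321, 206), (322, 212), (323, 141), (324, 105), (325, 103), (326, 104), (327, 105), (328, 105), (329, 104)]
pred lid top edge at col 299: [np.float64(127.85008305652684), np.float64(128.2366846404443), np.float64(128.67468631689096), np.float64(141.0909881389794), np.float64(141.59859668859428), np.float64(142.05610916664662)]
pred top rim [167.09 156.19] [209.14 197.45]
row 177 [(160, 50), (161, 50), (162, 51), (163, 50), (164, 56), (165, 87), (166, 127), (167, 143), (168, 123), (169, 110), (170, 115), (171, 116), (172, 102), (173, 77)] [(204, 206), (205, 209), (206, 205), (207, 192), (208, 151), (209, 99), (210, 70), (211, 76), (212, 78), (213, 81), (214, 82), (215, 80)]
```

>>> carry_out:
  plan:
    - [[0.05, 0, 0], [0, 0, 0]]
    - [[0, 0, 0.2], [0, 0, 0]]
    - [[0, 0, 0.2], [0, 0, 0]]
    - [[0, 0, 0.1], [0, 0, 0]]
    - [[0, 0, 0.1], [0, 0, 0]]
    - [[0, 0, 0], [0, 0, 0]]
    - [[0, 0, 0], [0, 0, 0]]

```text
t: 68.22
eef_pos: [0.6142, 0.2441, 0.1324]
tcp_rot: [0.758, 0.652, 0.0, 0.0]
ft_force: [-0.1, -0.2, -1.9]
finger_gap: 0.0191
grasp_force: 40.0
```

```bash
python3 - <<'E'
from h import *
rows([.6138,.244,.1247],81.4)
E
```

```text
t 68.22 tcp [0.6142 0.2441 0.1324] yaw 81.4 tilt [0.02 0.01] q7 -0.82 gap 0.0191 gf 40.0 ft [-0.1 -0.2 -1.9]
 turn -0.01 shift [-0.   -0.01  0.19]
```

>>> carry_out:
  plan:
    - [[0, 0, 0.05], [0, 0, 0]]
    - [[0, 0, 0.05], [0, 0, 0]]
    - [[0, 0, 0], [0, 0, 0]]
    - [[0, 0, 0], [0, 0, 0]]

```text
t: 68.72
eef_pos: [0.6141, 0.2441, 0.1282]
tcp_rot: [0.758, 0.652, 0.0, -0.0]
ft_force: [-0.3, 1.3, -1.5]
finger_gap: 0.0189
grasp_force: 40.0
```

>>> carry_out:
  plan:
    - [[0, 0, 0.05], [0, 0, 0]]
    - [[0, 0, 0.04], [0, 0, 0]]
    - [[0, 0, 0], [0, 0, 0]]
    - [[0, 0, 0], [0, 0, 0]]

```text
t: 69.22
eef_pos: [0.6141, 0.2441, 0.1248]
tcp_rot: [0.758, 0.652, 0.0, 0.0]
ft_force: [-1.8, -0.4, 2.7]
finger_gap: 0.019
grasp_force: 40.0
```

>>> carry_out:
  plan:
    - [[0, 0, 0], [0, 0, 0]]
    - [[0, 0, 0], [0, 0, 0]]
    - [[0, 0, 0], [0, 0, 0]]
    - [[0, 0, -0.3], [0, 0, 0]]
    - [[0, 0, -0.6], [0, 0, 0]]
    - [[0, 0, -0.8], [0, 0, 0]]
    - [[0, 0, -0.6], [0, 0, 0]]
    - [[0, 0, 0], [0, 0, 0]]
  gripper: 0.5

```text
t: 70.22
eef_pos: [0.615, 0.2449, 0.2196]
tcp_rot: [0.758, 0.652, 0.002, 0.001]
ft_force: [0.1, 0.3, 0.1]
finger_gap: 0.0432
grasp_force: 0.0
```

>>> carry_out:
  plan:
    - [[0, -0.8, 0], [0, 0, 0]]
    - [[0, -0.8, 0], [0, 0, 0]]
    - [[0, -0.8, 0], [0, 0, 0]]
    - [[0, -0.8, 0], [0, 0, 0]]
    - [[0, 0, 0], [0, 0, 0]]
    - [[0, 0, 0], [0, 0, 0]]
  gripper: 0.0

```text
t: 70.97
eef_pos: [0.488, 0.2628, 0.2164]
tcp_rot: [0.759, 0.652, -0.0, 0.0]
ft_force: [0.4, -0.9, 0.1]
finger_gap: 0.0006
grasp_force: 0.0
```

```bash
python3 - <<'E'
from h import *
rows([.4845,.2545,.1],81.4)
t=snapshot("top"); s=snapshot("side"); cv2.imwrite("pics/t6f.png",t); cv2.imwrite("pics/s6f.png",s)
a=cv2.resize(t[140:230,145:235],(400,400),interpolation=cv2.INTER_CUBIC)
b=cv2.resize(s[100:190,250:340],(400,400),interpolation=cv2.INTER_CUBIC)
cv2.imwrite("pics/seat.png",np.hstack([a,b]))
castings()
E
```

```text
t 70.97 tcp [0.488  0.2628 0.2164] yaw 81.3 tilt [ 0.01 -0.02] q7 -0.85 gap 0.0006 gf 0.0 ft [ 0.4 -0.9  0.1]
 turn -0.02 shift [-0.22 -0.06  2.91]
top
```

View pics/seat.png

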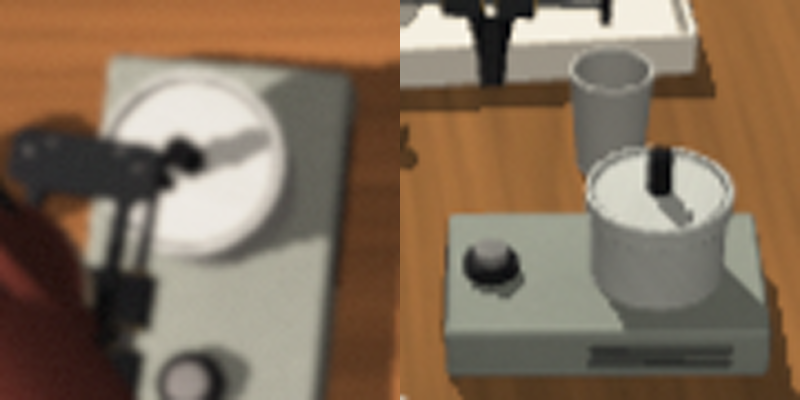

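The lid sits level inside the lip: in the side half the rim is at (660,195) and the knob is upright at (659,172). No castings remain on the bench. I turn the gripper so its body clears the pot, then press the start button.

>>> carry_out:
  plan:
    - [[0, 0, 0], [0, 0, -1]]
    - [[0, 0, 0], [0, 0, -1]]
    - [[0, 0, 0], [0, 0, -1]]
    - [[0, 0, 0], [0, 0, -1]]
    - [[0, 0, 0], [0, 0, -1]]
    - [[0, 0, 0], [0, 0, -1]]
    - [[0, 0, 0], [0, 0, -1]]
    - [[0, 0, 0], [0, 0, -1]]
    - [[0, 0, 0], [0, 0, -1]]
    - [[0, 0, 0], [0, 0, -1]]
    - [[0, 0, 0], [0, 0, -1]]
    - [[0, 0, 0], [0, 0, -1]]
    - [[0, 0, 0], [0, 0, -1]]
    - [[0, 0, 0], [0, 0, -1]]
    - [[0, 0, 0], [0, 0, -1]]
    - [[0, 0, 0], [0, 0, -1]]
    - [[0, 0, 0], [0, 0, -1]]
    - [[0, 0, 0], [0, 0, -1]]
    - [[0, 0, 0], [0, 0, 0]]

```text
t: 73.5
eef_pos: [0.488, 0.263, 0.2163]
tcp_rot: [0.076, 0.997, 0.0, -0.0]
ft_force: [-0.6, -0.1, 0.4]
finger_gap: 0.0004
grasp_force: 0.0
```

```bash
python3 - <<'E'
from h import *
rows([.4845,.256,.075],171.4)
E
```

```text
t 73.5 tcp [0.488  0.263  0.2163] yaw 171.3 tilt [-0.04  0.03] q7 0.66 gap 0.0004 gf 0.0 ft [-0.6 -0.1  0.4]
 turn -0.02 shift [ 0.06 -0.19  3.53]
```

>>> carry_out:
  plan:
    - [[0.06, -0.19, 0.5], [0, 0, 0]]
    - [[0, 0, 0.8], [0, 0, 0]]
    - [[0, 0, 0.8], [0, 0, 0]]
    - [[0, 0, 0.8], [0, 0, 0]]
    - [[0, 0, 0.6], [0, 0, 0]]
    - [[0, 0, 0.2], [0, 0, 0]]
    - [[0, 0, 0.1], [0, 0, 0]]
    - [[0, 0, 0], [0, 0, 0]]
    - [[0, 0, 0], [0, 0, 0]]

```text
t: 74.62
eef_pos: [0.4844, 0.2564, 0.0654]
tcp_rot: [0.076, 0.997, 0.0, 0.001]
ft_force: [-1.3, -0.6, 2.6]
finger_gap: 0.0003
grasp_force: 1.3
```

>>> carry_out:
  plan:
    - [[0, 0, 0.06], [0, 0, 0]]
    - [[0, 0, 0.06], [0, 0, 0]]
    - [[0, 0, 0], [0, 0, 0]]
    - [[0, 0, 0], [0, 0, 0]]

```text
t: 75.12
eef_pos: [0.4846, 0.2565, 0.0612]
tcp_rot: [0.075, 0.997, -0.0, 0.001]
ft_force: [-5.7, -3.9, 18.8]
finger_gap: 0.0006
grasp_force: 9.3
```

>>> carry_out:
  plan:
    - [[0, 0, 0], [0, 0, 0]]
    - [[0, 0, -0.3], [0, 0, 0]]
    - [[0, 0, -0.6], [0, 0, 0]]
    - [[0, 0, -0.8], [0, 0, 0]]
    - [[0, 0, -0.8], [0, 0, 0]]
    - [[0, 0, -0.8], [0, 0, 0]]
    - [[0, 0, 0], [0, 0, 0]]
    - [[0, 0, 0], [0, 0, 0]]

```text
t: 76.12
eef_pos: [0.4839, 0.2558, 0.1912]
tcp_rot: [0.075, 0.997, -0.0, -0.0]
ft_force: [-0.1, 0.1, -0.7]
finger_gap: 0.0004
grasp_force: 0.0
```

```bash
python3 - <<'E'
from h import *
rows([.4845,.256,.2],171.4)
a=cv2.imread("pics/s6f.png"); b=snapshot("side")
d=cv2.absdiff(a,b).mean(2)
print("pot region change",d[125:170,290:326].max(),"button region",d[148:170,260:282].max())
print(ctrl.sign_off())
E
```

```text
t 76.12 tcp [0.4839 0.2558 0.1912] yaw 171.3 tilt [-0.02 -0.02] q7 0.66 gap 0.0004 gf 0.0 ft [-0.1  0.1 -0.7]
 turn -0.01 shift [-0.01  0.01 -0.22]
pot region change 4.666666666666667 button region 4.0
the job is handed in; nothing more can be done
None
```

I put all six castings in the pot, rubbed the lid there and back on the emery board, seated and released it, then pressed and released the start button; the job is handed in at about 76 s, but sign-off returned no verdict.

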